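# Load, close and tag the lamp test fixture

### The job

Load the lamp test fixture: stand every lamp from the green tray lens down in a well of its own, fully home, then press all four contact covers down (also over empty wells) until their latches hold them shut. Only after that, clip the spring clamp with the white tag onto the bare upright post at the fixture's end, lying flat on the plate with its jaws pinching the post, and let go. Leave the spray can, tape core, screwdriver and carton where they are.

Things in the scene. Friction and masses are not known exactly. Their poses are not given: they have to be found in the camera images.
- fixture: Fixed aluminium plate, 110 (x) x 395 (y, -230 to 165) x 18 mm, with 4 round wells at x=0, y=-120, -40, 40, 120 mm. Origin on the bench, midway between the inner wells; +x points to the cover hinges, away from the robot. By each well stand a hinge block (x 43 to 55, 30 wide, to z=70) and a latch post (x -55 to -45, 20 wide, to z=78) whose sprung steel nose reaches to x=-35 at z=74.
- well0 (a point): Centre of the floor of a well: round, 55 mm wide, 12 mm deep, its floor 6 mm above the bench. A lamp stands in it lens down with 2.5 mm play all round.
- well1 (a point): Centre of the floor of a well: round, 55 mm wide, 12 mm deep, its floor 6 mm above the bench. A lamp stands in it lens down with 2.5 mm play all round.
- well2 (a point): Centre of the floor of a well: round, 55 mm wide, 12 mm deep, its floor 6 mm above the bench. A lamp stands in it lens down with 2.5 mm play all round.
- well3 (a point): Centre of the floor of a well: round, 55 mm wide, 12 mm deep, its floor 6 mm above the bench. A lamp stands in it lens down with 2.5 mm play all round.
- cover0 (a joint): Angle of the black cover at well 0: 0 shut, 1.75 wide open, just past upright. Flat bar, 80 mm from hinge axis to lip, 30 wide, 6 thick. Hinge axis along fixture y, at fixture x=46, z=67 mm; shut, it lies level over the well towards -x. A weak spring throws it open unless pressed (about 6 N, 60 mm from the hinge) past the latch nose, which then holds it at about 0 to 0.03; stop at -0.04.
- cover1 (a joint): Angle of the black cover at well 1: 0 shut, 1.75 wide open, just past upright. Flat bar, 80 mm from hinge axis to lip, 30 wide, 6 thick. Hinge axis along fixture y, at fixture x=46, z=67 mm; shut, it lies level over the well towards -x. A weak spring throws it open unless pressed (about 6 N, 60 mm from the hinge) past the latch nose, which then holds it at about 0 to 0.03; stop at -0.04.
- cover2 (a joint): Angle of the black cover at well 2: 0 shut, 1.75 wide open, just past upright. Flat bar, 80 mm from hinge axis to lip, 30 wide, 6 thick. Hinge axis along fixture y, at fixture x=46, z=67 mm; shut, it lies level over the well towards -x. A weak spring throws it open unless pressed (about 6 N, 60 mm from the hinge) past the latch nose, which then holds it at about 0 to 0.03; stop at -0.04.
- cover3 (a joint): Angle of the black cover at well 3: 0 shut, 1.75 wide open, just past upright. Flat bar, 80 mm from hinge axis to lip, 30 wide, 6 thick. Hinge axis along fixture y, at fixture x=46, z=67 mm; shut, it lies level over the well towards -x. A weak spring throws it open unless pressed (about 6 N, 60 mm from the hinge) past the latch nose, which then holds it at about 0 to 0.03; stop at -0.04.
- lamp0: White reflector lamp standing lens down: rim 50 mm wide and 10 tall, a cone, then a plain round neck 26 mm wide from 32 to 56 mm above its underside (grip here), two small pins on top to 61 mm. Origin: centre of the underside, z up; 60 g. May be absent.
- lamp1: White reflector lamp standing lens down: rim 50 mm wide and 10 tall, a cone, then a plain round neck 26 mm wide from 32 to 56 mm above its underside (grip here), two small pins on top to 61 mm. Origin: centre of the underside, z up; 60 g. May be absent.
- lamp2: White reflector lamp standing lens down: rim 50 mm wide and 10 tall, a cone, then a plain round neck 26 mm wide from 32 to 56 mm above its underside (grip here), two small pins on top to 61 mm. Origin: centre of the underside, z up; 60 g. May be absent.
- lamp3: White reflector lamp standing lens down: rim 50 mm wide and 10 tall, a cone, then a plain round neck 26 mm wide from 32 to 56 mm above its underside (grip here), two small pins on top to 61 mm. Origin: centre of the underside, z up; 60 g. May be absent.
- tray: Shallow green tray, fixed, 110 x 300 x 16 mm, wall and floor 4 mm, where the lamps start. Origin: centre of its underside.
- clamp: Black spring clamp 112 mm long, 22 tall, lying flat, with an upright white tag plate (40 mm tall) outside its +y jaw; 85 g. Origin: underside, on the upright pivot (z); +x towards the jaws. Frame of the +y lever: handle x -58 to -10, y 12 to 18 mm. The other handle splays to y=-38 at its end at rest. Squeeze about x=-35 with 15 N or more: handles become parallel, 36 mm across.
- clamp_jaw (a joint): Clamp jaw opening: 0 shut, 0.42 handles squeezed parallel, about 0.10 pinching the post. Squeezed, the jaws open evenly about the clamp's x axis, reach x=51 mm, are 22 mm apart at x=35 and 20 mm between the lips at x=48; aim the post at about x=35, y=0. Clipped on, the post sits near x=35, y=6 mm of the clamp.
- tag_post (a point): Foot of the bare steel tag post, on the plate's top face 18 mm above the bench, at fixture x=-30, y=-200 mm. Upright pin, 10 mm in diameter, 35 mm tall.
- spray_can: Bystander: aluminium spray can 52 mm wide, 150 mm tall. Origin: centre of its underside.
- tape_roll: Bystander: cardboard tape core lying flat, 90 mm wide, 24 mm tall. Origin: centre of its underside.
- screwdriver: Bystander: a screwdriver lying on the bench. Origin: on its underside.
- carton: Bystander: closed cardboard carton 160 x 130 x 100 mm. Origin: centre of its underside.
There are look-alikes about, which are no part of the job. Of the things like the clamp, leave any that is pink; of the rest the larger one is meant. Leave any black look-alike of the lamp3 alone.

How it is judged (in metres and radians):
On the way, in this order (a step that is already met when the one before it is completed fails the run):
1. every lamp stands fully home in a well of its own and all four covers are latched shut (((horizontal distance between lamp0 and well0 below 0.005 m and z of lamp0 in the frame of well0 between -0.004 and 0.004 m) or (horizontal distance between lamp0 and well1 below 0.005 m and z of lamp0 in the frame of well1 between -0.004 and 0.004 m) or (horizontal distance between lamp0 and well2 below 0.005 m and z of lamp0 in the frame of well2 between -0.004 and 0.004 m) or (horizontal distance between lamp0 and well3 below 0.005 m and z of lamp0 in the frame of well3 between -0.004 and 0.004 m)) and ((horizontal distance between lamp1 and well0 below 0.005 m and z of lamp1 in the frame of well0 between -0.004 and 0.004 m) or (horizontal distance between lamp1 and well1 below 0.005 m and z of lamp1 in the frame of well1 between -0.004 and 0.004 m) or (horizontal distance between lamp1 and well2 below 0.005 m and z of lamp1 in the frame of well2 between -0.004 and 0.004 m) or (horizontal distance between lamp1 and well3 below 0.005 m and z of lamp1 in the frame of well3 between -0.004 and 0.004 m)) and ((horizontal distance between lamp2 and well0 below 0.005 m and z of lamp2 in the frame of well0 between -0.004 and 0.004 m) or (horizontal distance between lamp2 and well1 below 0.005 m and z of lamp2 in the frame of well1 between -0.004 and 0.004 m) or (horizontal distance between lamp2 and well2 below 0.005 m and z of lamp2 in the frame of well2 between -0.004 and 0.004 m) or (horizontal distance between lamp2 and well3 below 0.005 m and z of lamp2 in the frame of well3 between -0.004 and 0.004 m)) and ((horizontal distance between lamp3 and well0 below 0.005 m and z of lamp3 in the frame of well0 between -0.004 and 0.004 m) or (horizontal distance between lamp3 and well1 below 0.005 m and z of lamp3 in the frame of well1 between -0.004 and 0.004 m) or (horizontal distance between lamp3 and well2 below 0.005 m and z of lamp3 in the frame of well2 between -0.004 and 0.004 m) or (horizontal distance between lamp3 and well3 below 0.005 m and z of lamp3 in the frame of well3 between -0.004 and 0.004 m)) and angle between each of lamp0, lamp1, lamp2, lamp3's own z axis and vertical below 0.15 rad and value of joint each of cover0, cover1, cover2, cover3 below 0.06 rad), for 0.3 s.
2. the spring clamp pinches the tag post, lying flat on the plate (x of tag_post in the frame of clamp between 0.012 and 0.05 m and y of tag_post in the frame of clamp between -0.004 and 0.016 m and z of tag_post in the frame of clamp between -0.006 and 0.004 m and value of joint clamp_jaw between 0.05 and 0.18 rad and angle between clamp's own z axis and vertical below 0.15 rad), for 0.2 s.
At the end, for the whole second after the job is handed in: Every lamp stands upright in a well within 5 mm of its centre and 4 mm of its floor; all covers are latched below 0.06 rad; the clamp lies at rest on the plate within 6 mm, tilt below 0.15 rad, the post between its jaws 12 to 50 mm ahead of the pivot, jaws at 0.05 to 0.18 rad (all of step 1 and all of step 2 and linear speed of clamp below 0.03 m/s); the robot touches nothing.
It fails at once if the spray can is moved by more than 30 mm (distance of spray_can from where it was at the start of the episode above 0.03 m).
It fails at once if the tape roll is moved by more than 30 mm (distance of tape_roll from where it was at the start of the episode above 0.03 m).
It fails at once if the screwdriver is moved by more than 30 mm (distance of screwdriver from where it was at the start of the episode above 0.03 m).
It fails at once if the carton is moved by more than 30 mm (distance of carton from where it was at the start of the episode above 0.03 m).
Of lamp0, lamp1, lamp2, lamp3 only 2 to 4 are there at a start; the rules pass over those that are not, and their reading is None.
At some moment in a run one of clamp, lamp0, lamp1, lamp2, lamp3 may be knocked a few centimetres aside while the robot is not near it.
It also fails if it takes over 210 s, if anything falls off the work surface, if the arm or the gripper's body presses on something with over 40 N, if the wrist force passes 120 N, or if a joint passes its speed limit or range.

### The arm

A 6-joint arm with a two-finger parallel gripper is mounted at the origin on the work surface. World frame = base frame: x ahead of the robot, y to its left, z up, the work surface at z = 0. Lengths are in mm, angles in rad, forces in N, time in s.
With the tool pointing down it reaches from about 350 to 975 mm from the base axis. Payload 7.1 kg.
Tool frame: the origin (TCP) lies midway between the tips of the shut fingers; the grasp point (between the pads) lies 19 mm behind it; z points along the fingers, y is the line along which they close (so a half turn about z gives the same grasp; the last joint's range is limited). The gripper opens to 88 mm and grips with 3 to 60 N. Pads are 20 mm wide; open, the fingers measure 115 mm over their backs; the gripper's body (75 mm by 178 mm) begins 61 mm behind the grasp point.
Start: joints at [1.115, 0.423, 1.63, -0, 1.089, -0.019], TCP at [264.369, 566.316, 222.675] pointing down, gripper open.
Joint ranges: [-3, 3], [-0.9, 2.11], [0.09, 2.58], [-1.31, 4.45], [0.11, 2.69], [-2.54, 2.54]. Speed limits (rad/s): [2.39, 2.39, 3.01, 3.14, 3.14, 3.14].

### API

Orientations are given as a rotation vector (axis times angle).
In Python, from workcell import ctrl gives the robot as it stands. The module is installed in compiled form; this text tells all that it offers.
- The arm moves only by the tool apply_moves, never from a script. Its argument "targets" is a list of rows, each a list of 3 entries, a list of its own where there are three numbers: the opening, from -1 (shut) to 1 (fully open), then the shift along the tool's x, y, z normalised to -1 to 1, where 1 is 5 cm, then the turn, a rotation vector about the tool's x, y, z normalised to -1 to 1, where 1 is 90 degrees. In form: [[jaw, [x, y, z], [wx, wy, wz]], ...]. A call has 1 to 8 rows; each row shifts and turns the commanded pose from where the row before left it, along the tool's axes as they then stand; what a row does not reach is not made up. A row lasts 1/8 s, in which the tool goes at most 62.5 mm and 10.7 degrees, less where a joint would pass 70% of its speed; a pose out of reach is approached as far as the arm can. A call with a number of a shift or a turn outside -1 to 1 is refused whole. A call with a gripper value outside its range is refused whole. The fingers move at their own pace and stop on an object; the grip force is fixed at half the most. Time passes only in rows, so rows that do not move let the fingers close. It gives the time, the measured TCP pose, the force, the opening and the grip force at its end, in the units of the state.
- ctrl.get_obs(): the state, without advancing time (a new reading comes with each control period).
- ctrl.get_image(name): name is "scene" or "top"; returns a dict with "pixels" (400x640x3 uint8, blue, green, red), "camera_matrix" (3x3 intrinsics, pixels), "view" (4x4, takes a point from world to camera coordinates). Camera axes: x right, y down, z forward; pixel columns grow to the right and rows downward; lengths in mm; the calibration is good to about 2 mm. A picture is of the moment at which its call begins. There is no depth.
- ctrl.close_job(): hands the job in; it is judged then, once.
Trained networks look in the newest picture that a camera, given by its name, has taken for a name from the list of things; names that differ only in an ending like _2 or _b are one class to them, and where a whole thing is asked for, a point or a joint stands for the part that bears it (a point fixed in the world has none). Each returns a list of dicts, best first, with "score" (0 to 1); they miss things now and then, are a little off and sometimes report something else, mostly with a low value. They report only what shows in the picture. A call takes as long as a camera call. They do not tell look-alikes from the thing itself.
- ctrl.masks_of(label, camera): "region" (400x640 bool, what is visible of it) and "bbox" ([left, top, right, bottom] in pixels, round what is visible of it).
- ctrl.pinpoint(label, camera): "xy" ([column, row] in pixels: a listed point, or the origin of a listed thing).
The state is a dict: "t": time; "qpos": joint angles; "qvel": joint speeds; "joint_torque": joint torques, N m; "ee_pos": TCP position; "orientation": TCP orientation; "ft_force": force on the tool from outside, world axes, zero at the start; "moment": the same for the moment, N m; "width": finger opening in mm; "grasp_force": force on a finger pad.
Only numpy, scipy, OpenCV 4.12 (cv2) and the standard library are available. Lean on these libraries where they do the work, as an engineer would, in place of code of your own. Each camera call takes 0.05 s, during which the arm holds its last target. There are 200 camera calls.

## Working session

There is one attempt and no reset: what is moved stays moved. The work goes in short steps, Python scripts to look and compute and a tool call to move; the robot and the scene stay as the last step left them, time stands still between calls to the robot, and variables do not carry over. Pictures are saved under pics/ and viewed, at most 14 in all, crops included, and the job is handed in when it is done.

Besides the shell and the picture viewer there is one more tool, called after ">>>" as name(argument=value, ...), one argument or row to a line, values as JSON. apply_moves: Moves the arm, as the interface text tells. Scaled input: -1 to 1 covers 5 cm each way for a shift and 90 degrees each way for a turn. Its arguments: {"type":"object","properties":{"targets":{"type":"array"}},"required":["targets"]}

```bash
mkdir -p pics; cat > h.py <<'E'
import numpy as np, cv2
from workcell import ctrl
def cam(n):
    d=ctrl.get_image(n); return np.array(d["pixels"]),np.array(d["camera_matrix"]),np.array(d["view"])
def ray(K,V,uv):
    R=V[:3,:3];o=-R.T@V[:3,3];d=R.T@np.linalg.inv(K)@np.array([uv[0],uv[1],1.]);return o,d
def at_z(K,V,uv,z):
    o,d=ray(K,V,uv);return o+d*(z-o[2])/d[2]
def proj(K,V,p):
    c=K@(V[:3,:3]@np.array(p,float)+V[:3,3]);return c[:2]/c[2]
E
python3 - <<'E'
from h import *
o=ctrl.get_obs();print(o["t"],o["ee_pos"],o["orientation"],o["width"],o["ft_force"])
for n in("scene","top"):
    im,K,V=cam(n);cv2.imwrite(f"pics/{n}0.png",im)
    R=V[:3,:3];print(n,K.tolist(),(-R.T@V[:3,3]).round())
    for l,z in(("well0",6),("tag_post",18),("lamp0",4),("clamp",0),("tray",0),("fixture",0),("spray_can",0),("tape_roll",0),("screwdriver",0),("carton",0)):
        for d in ctrl.pinpoint(l,n)[:6]:
            print(l,round(d["score"],2),np.round(d["xy"]),at_z(K,V,d["xy"],z).round(1)[:2])
E
```

```text
0.0 [264.11660626 565.84406092 221.9098264 ] [-6.80572396e-01 -3.06664124e+00  2.29825893e-03] 87.50984601645575 [-0.33510424  0.41522139  0.56275634]
scene [[452.4967512614284, 0.0, 322.5732259330803], [0.0, 452.4967512614284, 199.2413009037776], [0.0, 0.0, 1.0]] [1297. -216.  843.]
well0 0.96 [288. 256.] [586.3 -84.5]
well0 0.81 [382. 236.] [584.3 159.3]
well0 0.76 [323. 250.] [591.3   0.6]
well0 0.76 [348. 239.] [571.4  71.4]
tag_post 0.78 [254. 256.] [ 571.9 -165.7]
tag_post 0.41 [312. 211.] [461.5   8.5]
lamp0 0.84 [333. 204.] [434.8  74.9]
lamp0 0.73 [377. 195.] [432.9 205. ]
lamp0 0.71 [344. 175.] [325.8 143.4]
lamp0 0.29 [381. 233.] [573.6 161.7]
clamp 0.58 [193. 251.] [ 500.3 -304.8]
clamp 0.55 [192. 195.] [ 289.7 -292.8]
tray 0.63 [345. 201.] [429.6 111.9]
tray 0.17 [482. 218.] [589.8 443.3]
fixture 0.73 [336. 246.] [581.3  36.9]
fixture 0.48 [348. 200.] [427.9 121.2]
spray_can 0.71 [441. 165.] [354.5 444. ]
tape_roll 0.84 [168. 296.] [ 621.3 -368.7]
screwdriver 0.74 [251. 318.] [ 727.9 -200.6]
screwdriver 0.42 [348. 239.] [567.2  74.5]
carton 0.59 [480. 221.] [598.6 432.7]
top [[374.54344641864316, 0.0, 324.12767558471137], [0.0, 374.54344641864316, 201.0063261897242], [0.0, 0.0, 1.0]] [399.  27. 980.]
well0 0.95 [375. 182.] [589.4 -81.2]
well0 0.92 [281. 187.] [570.7 167.2]
well0 0.76 [343. 186.] [578.6   3. ]
well0 0.64 [316. 187.] [573.4  72.9]
lamp0 0.71 [338. 239.] [438.8  13.8]
lamp0 0.66 [285. 286.] [316.  146.7]
lamp0 0.62 [316. 245.] [421.   68.3]
lamp0 0.6 [262. 239.] [432.6 212.1]
clamp 0.97 [423. 249.] [ 418.  -205.9]
clamp 0.74 [461. 223.] [ 487.3 -306.3]
tray 0.97 [302. 238.] [438.8 107.4]
fixture 0.76 [328. 183.] [585.4  41.2]
spray_can 0.55 [170. 270.] [347.3 447. ]
tape_roll 0.58 [481. 172.] [ 624.5 -362.8]
screwdriver 0.8 [420. 133.] [ 726.9 -202.8]
screwdriver 0.53 [181. 178.] [590.9 439. ]
carton 0.75 [182. 179.] [588.5 435.3]
```

```bash
ls pics
```

```text
scene0.png
top0.png
```

View pics/scene0.png

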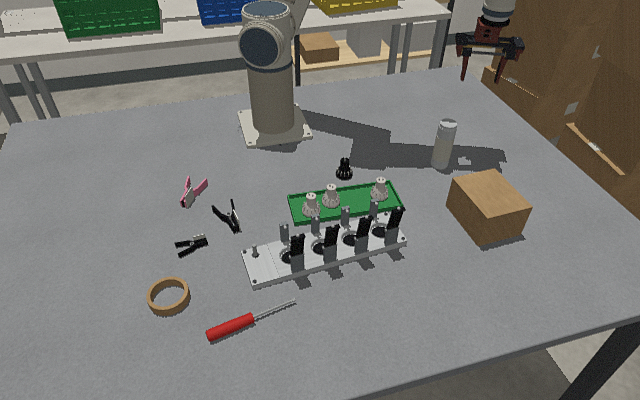

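View pics/top0.png

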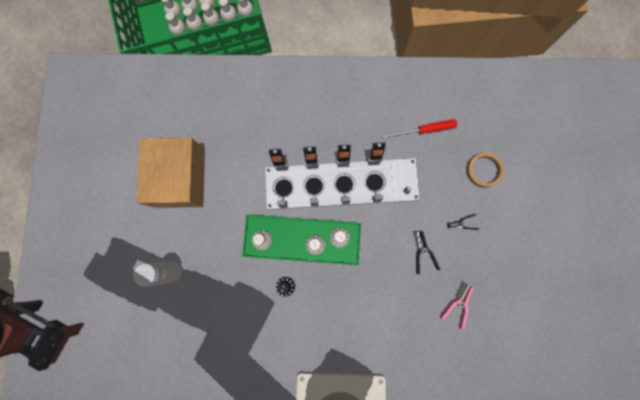

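The top view shows three white lamps in the tray at pixels (262,240), (316,245) and (340,238), with the black look-alike at (285,286). The larger black clamp is at (423,249), the small black one at (463,222) and the pink one at (463,300). The fixture's wells are at about (284,187), (314,186), (344,184) and (375,182).

```bash
python3 - <<'E'
from h import *
im=cv2.imread("pics/top0.png")
a=cv2.resize(im[140:270,240:440],None,fx=4,fy=4,interpolation=cv2.INTER_CUBIC);cv2.imwrite("pics/crop_top.png",a)
im=cv2.imread("pics/scene0.png")
a=cv2.resize(im[165:305,190:420],None,fx=3.4,fy=3.4,interpolation=cv2.INTER_CUBIC);cv2.imwrite("pics/crop_sc.png",a)
for n in("top","scene"):
  im,K,V=cam(n)
  np.savez(n+".npz",K=K,V=V)
  for l in("fixture","lamp0","clamp","well0"):
    for d in ctrl.masks_of(l,n)[:5]:
      m=np.array(d["region"]);ys,xs=np.nonzero(m);print(n,l,round(d["score"],2),d["bbox"],m.sum(),xs.mean().round(1),ys.mean().round(1))
      if l=="fixture":
        c=max(cv2.findContours(m.astype(np.uint8),0,2)[0],key=len);print(cv2.minAreaRect(c))
E
```

```text
top fixture 0.66 [264.9, 142.2, 420.7, 207.3] 7311 339.8 180.5
((341.17022705078125, 175.19085693359375), (60.26611328125, 151.9373016357422), 86.51068115234375)
top lamp0 0.78 [309.9, 237.1, 326.8, 253.3] 329 315.6 244.5
top lamp0 0.77 [252.8, 231.9, 272.7, 250.0] 301 261.9 240.4
top lamp0 0.72 [328.9, 229.1, 354.5, 245.4] 284 339.4 237.9
top lamp0 0.55 [278.7, 278.7, 293.2, 296.6] 261 285.6 286.4
top lamp0 0.46 [238.8, 214.1, 362.8, 265.4] 4169 300.7 239.5
top clamp 0.93 [435.8, 285.6, 476.6, 328.4] 519 460.5 305.2
top clamp 0.89 [416.2, 230.4, 437.1, 275.2] 479 422.6 250.7
top clamp 0.53 [467.4, 153.9, 505.9, 189.0] 489 485.9 171.1
top clamp 0.51 [447.5, 215.2, 479.7, 231.2] 174 461.3 224.4
top clamp 0.41 [332.0, 229.5, 349.9, 247.1] 284 340.2 238.0
top well0 0.86 [267.1, 143.5, 419.6, 209.0] 7554 340.0 180.0
top well0 0.15 [137.0, 141.0, 203.4, 207.3] 4475 170.7 173.4
scene fixture 0.82 [241.7, 198.0, 407.4, 290.9] 7042 323.3 246.0
((324.48883056640625, 239.46160888671875), (56.76000213623047, 170.28001403808594), 73.73979187011719)
scene fixture 0.45 [207.9, 296.3, 298.9, 341.1] 764 237.8 323.1
((250.86207580566406, 318.1551513671875), (13.184369087219238, 96.190185546875), 68.19859313964844)
scene lamp0 0.71 [302.2, 193.0, 318.4, 216.3] 331 310.3 205.7
scene lamp0 0.69 [335.2, 158.2, 351.7, 177.0] 272 344.0 169.4
scene lamp0 0.66 [369.6, 177.6, 386.5, 198.4] 280 378.9 189.1
scene lamp0 0.59 [319.5, 180.7, 343.9, 209.0] 359 330.6 197.0
scene clamp 0.92 [178.1, 182.8, 209.8, 207.3] 324 190.7 193.5
scene clamp 0.58 [175.0, 236.4, 208.7, 260.0] 337 191.8 244.5
scene clamp 0.56 [210.5, 200.9, 239.9, 233.8] 369 228.1 217.2
scene well0 0.73 [239.8, 196.1, 405.7, 289.1] 6957 323.8 246.1
```

View pics/crop_top.png

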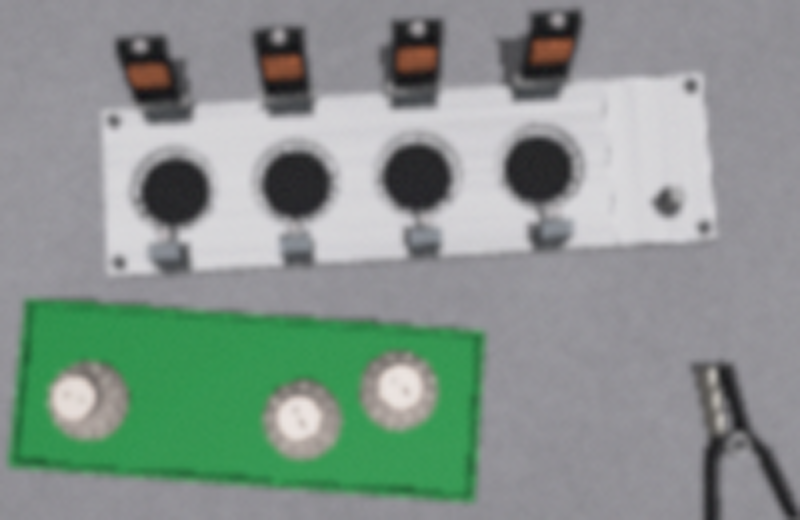

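View pics/crop_sc.png

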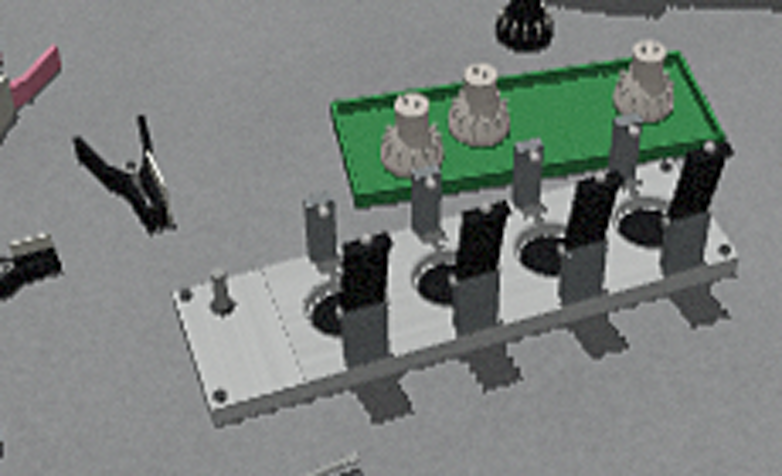

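Crops: the wells show as dark floor discs at crop (176,192), (297,185), (417,177) and (538,169), with the post at (668,203). The lamp neck tops are at (74,397), (301,418) and (400,388).

```bash
cat > fit.py <<'E'
from h import *
from scipy.optimize import least_squares
T=np.load("top.npz");S=np.load("scene.npz")
C={"t":(T["K"],T["V"]),"s":(S["K"],S["V"])}
ct=lambda x,y:((x+.5)/4-.5+240,(y+.5)/4-.5+140)
cs=lambda x,y:((x+.5)/3.4-.5+190,(y+.5)/3.4-.5+165)
E
python3 - <<'E'
from fit import *
im=cv2.imread("pics/top0.png");g=cv2.cvtColor(im,6)
K,V=C["t"];W=[]
for c in [(538,169),(417,177),(297,185),(176,192)]:
    u,v=ct(*c);u0,v0=int(round(u)),int(round(v));p=g[v0-11:v0+12,u0-11:u0+12].astype(float)
    w=np.clip((130-p)/90,0,1);m=cv2.connectedComponents((w>.15).astype(np.uint8))[1];w*=(m==m[11,11])
    yy,xx=np.mgrid[-11:12,-11:12];W.append((u0+(w*xx).sum()/w.sum(),v0+(w*yy).sum()/w.sum()));print(W[-1],w.sum())
obs=[("t",W[i],(0,-120+80*i,6)) for i in range(4)]
corn=[("t",ct(102,109),(55,165,18)),("t",ct(703,74),(55,-230,18)),("t",ct(717,237),(-55,-230,18)),
 ("s",cs(213,411),(55,-230,18)),("s",cs(735,258),(55,165,18)),("s",cs(173,291),(-55,-230,18)),("s",cs(222,278),(-30,-200,53)),("s",cs(222,308),(-30,-200,18))]
def f2w(q,p):
    c,s=np.cos(q[2]),np.sin(q[2]);return (q[0]+c*p[0]-s*p[1],q[1]+s*p[0]+c*p[1],p[2])
for o in(obs,obs+corn,corn[:3],corn[3:]):
    r=least_squares(lambda q:np.concatenate([proj(*C[a],f2w(q,p))-uv for a,uv,p in o]),[580,40,.07],x_scale=[1,1,.01]);print(r.x.round(3));print(r.fun.reshape(-1,2).round(1).tolist())
# lamps: top disc z=60 in tray
L=[(ct(74,397),cs(649,47)),(ct(301,418),cs(480,72)),(ct(400,388),cs(412,102))]
for a,b in L:
    r=least_squares(lambda p:np.concatenate([proj(*C["t"],p)-a,proj(*C["s"],p)-b]),[430,100,60])
    print("lamp",r.x.round(1),at_z(*C["t"],a,60)[:2].round(1),at_z(*C["s"],b,60)[:2].round(1))
for c in[(88,401),(301,419),(399,391)]: print("rim",at_z(*C["t"],ct(*c),10)[:2].round(1))
E
```

```text
(np.float64(374.17238711103744), np.float64(181.94080583651134)) 201.03333333333333
(np.float64(343.83760589114667), np.float64(183.8886551132274)) 200.67777777777778
(np.float64(313.63380912398543), np.float64(185.66649874055415)) 198.5
(np.float64(283.26230409678305), np.float64(187.57981853175696)) 202.05555555555557
[5.80066e+02 4.02840e+01 8.30000e-02]
[[-0.1, 0.0], [-0.0, -0.0], [-0.0, 0.0], [0.2, -0.0]]
[5.81604e+02 3.98800e+01 8.70000e-02]
[[0.0, -0.8], [0.1, -0.7], [0.1, -0.5], [0.4, -0.4], [-0.1, 0.2], [-0.5, -1.1], [0.1, -0.5], [-0.4, -0.6], [1.2, -1.4], [-0.3, 0.1], [-1.2, -2.0], [0.1, -0.9]]
[5.80976e+02 3.97140e+01 8.00000e-02]
[[0.1, -0.0], [-0.2, -0.3], [0.1, 0.3]]
[5.84336e+02 3.96770e+01 8.70000e-02]
[[-0.3, 0.4], [1.6, -0.6], [-0.2, 0.9], [-1.1, -1.1], [0.2, -0.1]]
lamp [431.5 209.7  61.4] [431.6 209.8] [430.  210.6]
lamp [422.2  70.7  59.2] [422.  70.] [423.3  71.1]
lamp [441.9  10.3  58.8] [441.7   9.9] [443.3  10.5]
rim [430.9 210.6]
rim [422.6  72.3]
rim [442.    9.6]
```

>>> apply_moves(
  targets=[
    [0.2,[0,0,0],[0,0,-0.11]],
    [0.2,[0,0,0],[0,0,-0.11]],
    [0.2,[0,0,0],[0,0,-0.1]],
    [0.2,[0,0,0],[0,0,0]],
  ],
)

```text
t: 2.1
ee_pos: [264.4, 566.3, 222.7]
orientation: [0.101, -3.14, 0.0]
ft_force: [-0.3, 0.3, 0.8]
width: 53.3
grasp_force: 0.0
```

```bash
cat >> h.py <<'E'
from scipy.spatial.transform import Rotation as Ro
F=np.array([580.3,40.1]);YAW=0.083
def fw(x,y):
    c,s=np.cos(YAW),np.sin(YAW);return F+np.array([c*x-s*y,s*x+c*y])
def go(*pts,start=None,yaw=YAW):
    "print tool-frame shifts (unit 50 mm) between waypoints; tool y heading = yaw+90deg"
    o=ctrl.get_obs();p=np.array(o["ee_pos"]) if start is None else np.array(start,float)
    R=Ro.from_rotvec(o["orientation"]).as_matrix();y=np.arctan2(-R[0,1],R[1,1])
    print("t",round(o["t"],2),"at",p.round(1),"yaw",round(y,4),"turn wz",round(-(yaw-y)/(np.pi/2),3),"tilt",R[:2,2].round(4),"F",np.round(o["ft_force"],1),"w",round(o["width"],1))
    B=np.array([[-np.cos(yaw),-np.sin(yaw),0],[-np.sin(yaw),np.cos(yaw),0],[0,0,-1]])
    for q in pts:
        q=np.array(q,float);print("->",q.round(1),(B@(q-p)/50).round(3));p=q
E
python3 - <<'E'
from h import *
go((431.5,209.9,222),(431.5,209.9,35.5))
for i in range(4):print(fw(0,-120+80*i))
E
```

```text
t 2.1 at [264.4 566.3 222.7] yaw 0.0645 turn wz -0.012 tilt [-0. -0.] F [-0.3  0.3  0.8] w 53.3
-> [431.5 209.9 222. ] [-2.74  -7.381  0.013]
-> [431.5 209.9  35.5] [0.   0.   3.73]
[590.2485682  -79.48689724]
[5.83616189e+02 2.37700921e-01]
[576.9838106   79.96229908]
[570.3514318  159.68689724]
```

>>> apply_moves(
  targets=[
    [0.2,[0,0,0],[0,0,-0.012]],
    [0.2,[-0.39,-1,0],[0,0,0]],
    [0.2,[-0.39,-1,0],[0,0,0]],
    [0.2,[-0.39,-1,0],[0,0,0]],
    [0.2,[-0.39,-1,0],[0,0,0]],
    [0.2,[-0.39,-1,0],[0,0,0]],
    [0.2,[-0.39,-1,0],[0,0,0]],
    [0.2,[-0.4,-1,0],[0,0,0]],
  ],
)

```text
t: 3.1
ee_pos: [431.2, 227.7, 223.0]
orientation: [-0.131, 3.138, 0.001]
ft_force: [0.1, 0.3, -0.6]
width: 52.8
grasp_force: 0.0
```

>>> apply_moves(
  targets=[
    [0.2,[0,-0.381,0.5],[0,0,0]],
    [0.2,[0,0,0.8],[0,0,0]],
    [0.2,[0,0,0.8],[0,0,0]],
    [0.2,[0,0,0],[0,0,0]],
  ],
)

```text
t: 3.6
ee_pos: [430.3, 209.2, 115.7]
orientation: [0.13, -3.134, 0.003]
ft_force: [-0.2, -0.5, 0.2]
width: 52.8
grasp_force: 0.0
```

```bash
python3 - <<'E'
from h import *
go((431.5,209.9,35.5))
E
```

```text
t 3.6 at [430.3 209.2 115.7] yaw 0.0832 turn wz 0.0 tilt [-0.0051 -0.0023] F [-0.2 -0.5  0.2] w 52.8
-> [431.5 209.9  35.5] [-0.025  0.012  1.604]
```

>>> apply_moves(
  targets=[
    [0.2,[0,0,0.6],[0,0,0]],
    [0.2,[0,0,0.6],[0,0,0]],
    [0.2,[0,0,0.44],[0,0,0]],
    [0.2,[0,0,0],[0,0,0]],
    [-0.8,[0,0,0],[0,0,0]],
    [-0.8,[0,0,0],[0,0,0]],
    [-0.8,[0,0,0],[0,0,0]],
    [-0.8,[0,0,0],[0,0,0]],
  ],
)

```text
t: 4.6
ee_pos: [432.6, 210.4, 36.5]
orientation: [-0.133, 3.138, 0.001]
ft_force: [-0.3, -0.7, 8.3]
width: 25.0
grasp_force: 30.0
```

```bash
python3 - <<'E'
from h import *
w=fw(0,120)
go((431.5,209.9,110),(w[0],w[1],110),(w[0],w[1],45),(w[0],w[1],37))
E
```

```text
t 4.6 at [432.6 210.4  36.5] yaw 0.0846 turn wz 0.001 tilt [0.0012 0.0006] F [-0.3 -0.7  8.3] w 25.0
-> [431.5 209.9 110. ] [ 0.023 -0.009 -1.47 ]
-> [570.4 159.7 110. ] [-2.684 -1.231  0.   ]
-> [570.4 159.7  45. ] [0.  0.  1.3]
-> [570.4 159.7  37. ] [0.   0.   0.16]
```

>>> apply_moves(
  targets=[
    [-0.8,[0,0,-0.3],[0,0,0]],
    [-0.8,[0,0,-0.77],[0,0,0]],
    [-0.8,[0,0,-0.8],[0,0,0]],
    [-0.8,[-0.8,-0.4,0],[0,0,0]],
    [-0.8,[-0.8,-0.4,0],[0,0,0]],
    [-0.8,[-0.8,-0.431,0],[0,0,0]],
    [-0.8,[-0.27,0,0.5],[0,0,0]],
    [-0.8,[0,0,0.5],[0,0,0]],
  ],
)

```text
t: 5.6
ee_pos: [572.0, 159.8, 79.7]
orientation: [-0.131, 3.137, 0.001]
ft_force: [0.0, -0.1, -1.4]
width: 25.3
grasp_force: 30.0
```

>>> apply_moves(
  targets=[
    [-0.8,[0,0,0.5],[0,0,0]],
    [-0.8,[0,0,0],[0,0,0]],
    [-0.8,[0,0,0],[0,0,0]],
  ],
)

```text
t: 5.98
ee_pos: [570.8, 160.3, 55.3]
orientation: [-0.133, 3.138, 0.0]
ft_force: [0.1, -0.3, -0.5]
width: 25.5
grasp_force: 30.0
```

```bash
python3 - <<'E'
from h import *
w=fw(0,120)
go((w[0],w[1],45),(w[0],w[1],37))
out=[]
for n in("top","scene"):
    im,K,V=cam(n);p=proj(K,V,(w[0],w[1],30));u,v=p.astype(int);c=im[v-35:v+35,u-40:u+40]
    out.append(cv2.resize(c,None,fx=5,fy=5,interpolation=cv2.INTER_CUBIC))
cv2.imwrite("pics/w3.png",np.hstack(out))
E
```

```text
t 5.97 at [570.8 160.3  55.3] yaw 0.0847 turn wz 0.001 tilt [0.001  0.0003] F [ 0.1 -0.3 -0.5] w 25.5
-> [570.4 159.7  45. ] [ 0.01  -0.012  0.207]
-> [570.4 159.7  37. ] [0.   0.   0.16]
```

View pics/w3.png

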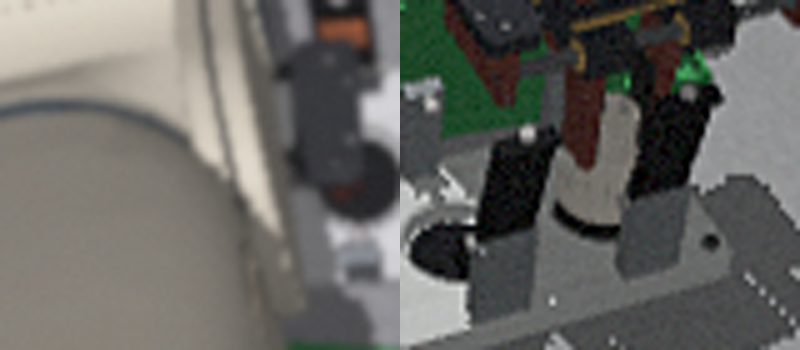

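The top view is blocked by the arm. In the scene view the lamp hangs centred over well 3, so I'm lowering it.

>>> apply_moves(
  targets=[
    [-0.8,[0.005,-0.006,0.1],[0,0,0]],
    [-0.8,[0,0,0.1],[0,0,0]],
    [-0.8,[0,0,0.06],[0,0,0]],
    [-0.8,[0,0,0.06],[0,0,0]],
    [-0.8,[0,0,0],[0,0,0]],
  ],
)

```text
t: 6.7
ee_pos: [570.0, 159.8, 38.6]
orientation: [0.133, -3.138, 0.0]
ft_force: [-1.7, -1.0, 5.1]
width: 25.7
grasp_force: 30.0
```

>>> apply_moves(
  targets=[
    [0.1,[0,0,0],[0,0,0]],
    [0.1,[0,0,0],[0,0,0]],
    [0.1,[0,0,0],[0,0,0]],
    [0.1,[0,0,-0.5],[0,0,0]],
    [0.1,[0,0,-0.7],[0,0,0]],
    [0.1,[0,0,-0.65],[0,0,0]],
    [0.1,[0,0,0],[0,0,0]],
  ],
)

```text
t: 7.58
ee_pos: [571.9, 160.3, 133.1]
orientation: [-0.133, 3.134, 0.002]
ft_force: [-0.3, 0.5, -0.5]
width: 48.1
grasp_force: 0.0
```

```bash
python3 - <<'E'
from h import *
im,K,V=cam("scene");cv2.imwrite("pics/s1.png",im)
for d in ctrl.pinpoint("lamp0","scene")[:7]: print(round(d["score"],2),np.round(d["xy"],1),at_z(K,V,d["xy"],6)[:2].round(1),at_z(K,V,d["xy"],4)[:2].round(1))
print(fw(0,120))
go((422.3,70.7,130),(422.3,70.7,36))
E
```

```text
0.83 [330.  200.4] [421.5  70.6] [419.4  71.3]
0.78 [343.9 175.5] [328.8 141.4] [326.5 142.3]
0.76 [310.7 210.9] [447.6   8.6] [445.6   9.1]
0.6 [379.4 232. ] [570.3 157.3] [568.6 158.2]
[570.3514318  159.68689724]
t 7.67 at [569.9 159.7 130.3] yaw 0.0847 turn wz 0.001 tilt [-0.0001 -0.    ] F [-0.1 -0.3 -0.4] w 48.1
-> [422.3  70.7 130. ] [ 3.089 -1.53   0.006]
-> [422.3  70.7  36. ] [0.   0.   1.88]
```

>>> apply_moves(
  targets=[
    [0.1,[0.8,-0.4,0],[0,0,0]],
    [0.1,[0.8,-0.4,0],[0,0,0]],
    [0.1,[0.8,-0.4,0],[0,0,0]],
    [0.1,[0.689,-0.33,0],[0,0,0]],
    [0.1,[0,0,0.6],[0,0,0]],
    [0.1,[0,0,0.6],[0,0,0]],
    [0.1,[0,0,0],[0,0,0]],
  ],
)

```text
t: 8.55
ee_pos: [420.1, 70.1, 68.4]
orientation: [0.133, -3.132, 0.001]
ft_force: [0.3, 0.2, 0.2]
width: 48.2
grasp_force: 0.0
```

>>> apply_moves(
  targets=[
    [0.1,[0,0,0.4],[0,0,0]],
    [0.1,[0,0,0.26],[0,0,0]],
    [0.1,[0,0,0],[0,0,0]],
    [-0.8,[0,0,0],[0,0,0]],
    [-0.8,[0,0,0],[0,0,0]],
    [-0.8,[0,0,0],[0,0,0]],
    [-0.8,[0,0,0],[0,0,0]],
  ],
)

```text
t: 9.43
ee_pos: [423.1, 70.6, 38.1]
orientation: [-0.133, 3.138, 0.0]
ft_force: [-1.3, 1.0, 5.0]
width: 25.5
grasp_force: 30.0
```

```bash
python3 - <<'E'
from h import *
w=fw(0,40)
go((422.3,70.7,130),(w[0],w[1],130))
E
```

```text
t 9.43 at [423.1  70.6  38.1] yaw 0.0847 turn wz 0.001 tilt [0.0009 0.0002] F [-1.3  1.   5. ] w 25.5
-> [422.3  70.7 130. ] [ 0.015  0.003 -1.838]
-> [577.  80. 130.] [-3.098 -0.072  0.   ]
```

>>> apply_moves(
  targets=[
    [-0.8,[0,0,-0.3],[0,0,0]],
    [-0.8,[0,0,-0.75],[0,0,0]],
    [-0.8,[0,0,-0.8],[0,0,0]],
    [-0.8,[-0.8,-0.07,0],[0,0,0]],
    [-0.8,[-0.8,0,0],[0,0,0]],
    [-0.8,[-0.8,0,0],[0,0,0]],
    [-0.8,[-0.69,0,0],[0,0,0]],
    [-0.8,[0,0,0.6],[0,0,0]],
  ],
)

```text
t: 10.42
ee_pos: [581.6, 80.5, 102.8]
orientation: [-0.132, 3.131, 0.001]
ft_force: [0.1, -0.6, -0.9]
width: 25.4
grasp_force: 30.0
```

>>> apply_moves(
  targets=[
    [-0.8,[0,0,0.5],[0,0,0]],
    [-0.8,[0,0,0.4],[0,0,0]],
    [-0.8,[0,0,0],[0,0,0]],
    [-0.8,[0,0,0],[0,0,0]],
  ],
)

```text
t: 10.92
ee_pos: [577.4, 80.2, 56.0]
orientation: [-0.133, 3.138, 0.0]
ft_force: [0.8, -0.0, -0.9]
width: 25.4
grasp_force: 30.0
```

```bash
python3 - <<'E'
from h import *
w=fw(0,40)
go((w[0],w[1],40))
E
```

```text
t 10.93 at [577.4  80.2  56. ] yaw 0.0847 turn wz 0.001 tilt [0.001  0.0001] F [ 0.8 -0.  -0.9] w 25.4
-> [577.  80.  40.] [ 0.009 -0.003  0.32 ]
```

>>> apply_moves(
  targets=[
    [-0.8,[0.005,0,0.1],[0,0,0]],
    [-0.8,[0,0,0.1],[0,0,0]],
    [-0.8,[0,0,0.06],[0,0,0]],
    [-0.8,[0,0,0.06],[0,0,0]],
    [-0.8,[0,0,0],[0,0,0]],
  ],
)

```text
t: 11.55
ee_pos: [576.7, 80.2, 40.1]
orientation: [0.133, -3.139, -0.0]
ft_force: [-3.2, -0.1, 9.8]
width: 25.5
grasp_force: 30.0
```

>>> apply_moves(
  targets=[
    [0.1,[0,0,0],[0,0,0]],
    [0.1,[0,0,0],[0,0,0]],
    [0.1,[0,0,0],[0,0,0]],
    [0.1,[0,0,-0.5],[0,0,0]],
    [0.1,[0,0,-0.7],[0,0,0]],
    [0.1,[0,0,-0.6],[0,0,0]],
    [0.1,[0,0,0],[0,0,0]],
    [0.1,[0,0,0],[0,0,0]],
  ],
)

```text
t: 12.55
ee_pos: [576.1, 80.0, 128.4]
orientation: [0.133, -3.138, 0.0]
ft_force: [-0.2, 0.4, 0.9]
width: 48.3
grasp_force: 0.0
```

```bash
python3 - <<'E'
from h import *
im,K,V=cam("scene");cv2.imwrite("pics/s2.png",im)
for d in ctrl.pinpoint("lamp0","scene")[:7]: print(round(d["score"],2),np.round(d["xy"],1),at_z(K,V,d["xy"],6)[:2].round(1),at_z(K,V,d["xy"],4)[:2].round(1))
go((442.1,10.1,130),(442.1,10.1,37),(*fw(0,-40),130))
E
```

```text
0.87 [311.6 208.7] [440.   13.2] [437.9  13.7]
0.67 [376.  231.3] [565.6 149.8] [563.9 150.7]
0.65 [353.4 241.7] [584.   82.2] [582.3  82.9]
t 12.65 at [575.8  80.  127.8] yaw 0.0847 turn wz 0.001 tilt [-0.0023 -0.0003] F [-0.4  0.5 -0. ] w 48.1
-> [442.1  10.1 130. ] [ 2.78  -1.171 -0.043]
-> [442.1  10.1  37. ] [0.   0.   1.86]
-> [5.836e+02 2.000e-01 1.300e+02] [-2.804 -0.431 -1.86 ]
```

>>> apply_moves(
  targets=[
    [0.1,[0.8,-0.4,0],[0,0,0]],
    [0.1,[0.8,-0.4,0],[0,0,0]],
    [0.1,[0.8,-0.371,0],[0,0,0]],
    [0.1,[0.38,0,0],[0,0,0]],
    [0.1,[0,0,0.6],[0,0,0]],
    [0.1,[0,0,0.6],[0,0,0]],
    [0.1,[0,0,0],[0,0,0]],
  ],
)

```text
t: 13.52
ee_pos: [440.9, 10.0, 67.1]
orientation: [0.133, -3.133, -0.0]
ft_force: [-1.1, -0.6, -0.5]
width: 48.1
grasp_force: 0.0
```

>>> apply_moves(
  targets=[
    [0.1,[0,0,0.4],[0,0,0]],
    [0.1,[0,0,0.2],[0,0,0]],
    [0.1,[0,0,0],[0,0,0]],
    [-0.8,[0,0,0],[0,0,0]],
    [-0.8,[0,0,0],[0,0,0]],
    [-0.8,[0,0,0],[0,0,0]],
    [-0.8,[0,0,0],[0,0,0]],
  ],
)

```text
t: 14.4
ee_pos: [443.5, 10.0, 39.6]
orientation: [-0.133, 3.138, -0.0]
ft_force: [-1.0, -0.2, 5.3]
width: 25.6
grasp_force: 30.0
```

```bash
python3 - <<'E'
from h import *
go((442.1,10.1,130),(*fw(0,-40),130))
E
```

```text
t 14.4 at [443.5  10.   39.6] yaw 0.0847 turn wz 0.001 tilt [0.0008 0.    ] F [-1.  -0.2  5.3] w 25.6
-> [442.1  10.1 130. ] [ 0.028  0.004 -1.808]
-> [5.836e+02 2.000e-01 1.300e+02] [-2.804 -0.431  0.   ]
```

>>> apply_moves(
  targets=[
    [-0.8,[0,0,-0.3],[0,0,0]],
    [-0.8,[0,0,-0.7],[0,0,0]],
    [-0.8,[0,0,-0.8],[0,0,0]],
    [-0.8,[-0.8,-0.2,0],[0,0,0]],
    [-0.8,[-0.8,-0.231,0],[0,0,0]],
    [-0.8,[-0.8,0,0],[0,0,0]],
    [-0.8,[-0.395,0,0],[0,0,0]],
    [-0.8,[0,0,0.6],[0,0,0]],
  ],
)

```text
t: 15.4
ee_pos: [587.8, 0.4, 101.7]
orientation: [-0.133, 3.132, -0.001]
ft_force: [0.5, -0.8, -1.5]
width: 25.2
grasp_force: 30.0
```

>>> apply_moves(
  targets=[
    [-0.8,[0,0,0.5],[0,0,0]],
    [-0.8,[0,0,0.36],[0,0,0]],
    [-0.8,[0,0,0],[0,0,0]],
    [-0.8,[0,0,0],[0,0,0]],
  ],
)

```text
t: 15.9
ee_pos: [584.7, 0.3, 57.0]
orientation: [-0.133, 3.138, -0.0]
ft_force: [0.6, -0.0, 0.0]
width: 25.7
grasp_force: 30.0
```

```bash
python3 - <<'E'
from h import *
go((*fw(0,-40),41))
E
```

```text
t 15.9 at [5.847e+02 3.000e-01 5.700e+01] yaw 0.0847 turn wz 0.001 tilt [ 0.001  -0.0001] F [ 0.6 -0.   0. ] w 25.7
-> [5.836e+02 2.000e-01 4.100e+01] [0.023 0.001 0.32 ]
```

>>> apply_moves(
  targets=[
    [-0.8,[0.008,0,0.1],[0,0,0]],
    [-0.8,[0,0,0.1],[0,0,0]],
    [-0.8,[0,0,0.06],[0,0,0]],
    [-0.8,[0,0,0.05],[0,0,0]],
    [-0.8,[0,0,0],[0,0,0]],
  ],
)

```text
t: 16.52
ee_pos: [583.8, 0.4, 41.6]
orientation: [0.133, -3.139, -0.0]
ft_force: [-4.4, 0.2, 9.7]
width: 25.7
grasp_force: 30.0
```

>>> apply_moves(
  targets=[
    [0.1,[0,0,0],[0,0,0]],
    [0.1,[0,0,0],[0,0,0]],
    [0.1,[0,0,0],[0,0,0]],
    [0.1,[0,0,-0.5],[0,0,0]],
    [-1,[0,0,-0.9],[0,0,0]],
    [-1,[0,0,-1],[0,0,0]],
    [-1,[0,0,-0.8],[0,0,0]],
    [-1,[0,0,0],[0,0,0]],
  ],
)

```text
t: 17.52
ee_pos: [586.0, 0.3, 204.0]
orientation: [-0.133, 3.132, -0.001]
ft_force: [0.3, 0.1, -0.1]
width: 11.6
grasp_force: 0.0
```

```bash
python3 - <<'E'
from h import *
f=lambda x,y,z:(*fw(x,y),z)
go(f(95,-120,200),f(95,-120,125),f(20,-120,125),f(0,-120,108),f(-14,-120,85),f(-14,-120,70))
im,K,V=cam("scene");cv2.imwrite("pics/s3.png",cv2.resize(im[160:300,230:430],None,fx=4,fy=4,interpolation=cv2.INTER_CUBIC))
for d in ctrl.pinpoint("lamp0","scene")[:7]: print(round(d["score"],2),np.round(d["xy"],1),at_z(K,V,d["xy"],6)[:2].round(1))
E
```

```text
t 17.52 at [5.86e+02 3.00e-01 2.04e+02] yaw 0.0847 turn wz 0.001 tilt [ 0.0066 -0.0001] F [ 0.3  0.1 -0.1] w 11.6
-> [684.9 -71.6 200. ] [-1.853 -1.597  0.081]
-> [684.9 -71.6 125. ] [0.  0.  1.5]
-> [610.2 -77.8 125. ] [ 1.5 -0.   0. ]
-> [590.2 -79.5 108. ] [0.4  0.   0.34]
-> [576.3 -80.6  85. ] [ 0.28 -0.    0.46]
-> [576.3 -80.6  70. ] [0.  0.  0.3]
0.84 [351.2 238.8] [573.2  80.1]
0.8 [376.8 230.4] [563.2 152.9]
0.64 [343.3 173.8] [320.8 142.2]
0.25 [169.4 298.6] [ 634.6 -365.1]
```

View pics/s3.png

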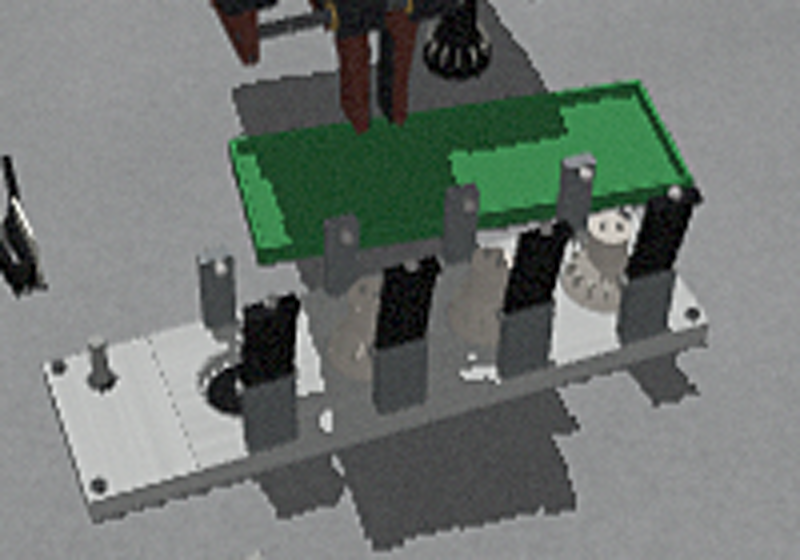

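The crop shows all three lamps standing upright in wells 1–3 (about (360,320), (478,295) and (600,250)) and an empty tray. Well 0 is empty and all covers are open. Next I'll close cover 0.

>>> apply_moves(
  targets=[
    [-1,[-0.7,-0.6,0],[0,0,0]],
    [-1,[-0.7,-0.6,0],[0,0,0]],
    [-1,[-0.5,-0.397,0],[0,0,0]],
    [-1,[0,0,0.7],[0,0,0]],
    [-1,[0,0,0.8],[0,0,0]],
    [-1,[0.3,0,0],[0,0,0]],
    [-1,[0.4,0,0],[0,0,0]],
    [-1,[0.4,0,0],[0,0,0]],
  ],
)

```text
t: 18.62
ee_pos: [629.3, -75.9, 126.0]
orientation: [0.133, -3.139, -0.0]
ft_force: [0.6, 0.1, -0.0]
width: 0.3
grasp_force: 0.4
```

>>> apply_moves(
  targets=[
    [-1,[0.4,0,0],[0,0,0]],
    [-1,[0.4,0,0.34],[0,0,0]],
    [-1,[0.28,0,0.46],[0,0,0]],
    [-1,[0,0,0.2],[0,0,0]],
    [-1,[0,0,0],[0,0,0]],
    [-1,[0,0,0],[0,0,0]],
  ],
)

```text
t: 19.38
ee_pos: [577.4, -80.5, 76.4]
orientation: [-0.133, 3.137, -0.0]
ft_force: [-0.3, -0.0, -0.1]
width: 0.4
grasp_force: 0.0
```

```bash
python3 - <<'E'
from h import *
go((*fw(-14,-120),70))
im,K,V=cam("scene");cv2.imwrite("pics/s4.png",cv2.resize(im[180:300,230:430],None,fx=4,fy=4,interpolation=cv2.INTER_CUBIC))
E
```

```text
t 19.38 at [577.4 -80.5  76.4] yaw 0.0848 turn wz 0.001 tilt [ 0.0013 -0.0002] F [-0.3 -0.  -0.1] w 0.4
-> [576.3 -80.6  70. ] [ 0.022 -0.001  0.128]
```

View pics/s4.png

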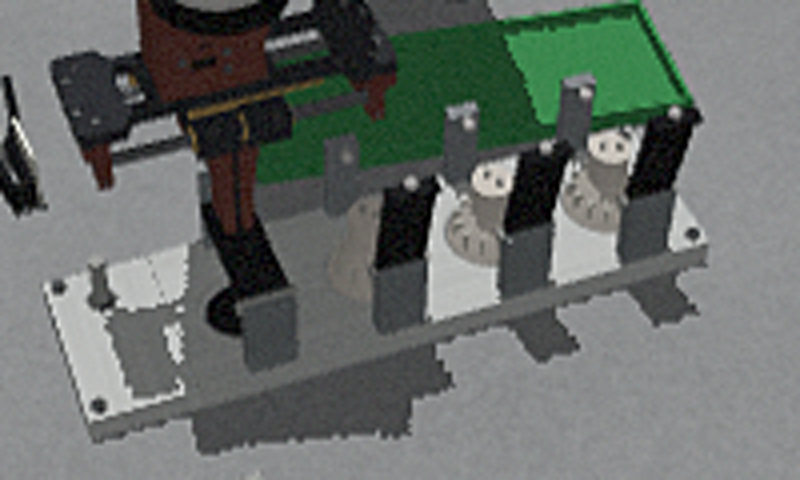

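The cover lies nearly flat under the fingertips at (245,240). I'll press it down.

>>> apply_moves(
  targets=[
    [-1,[0,0,0.06],[0,0,0]],
    [-1,[0,0,0.06],[0,0,0]],
    [-1,[0,0,0.06],[0,0,0]],
    [-1,[0,0,0.04],[0,0,0]],
    [-1,[0,0,0],[0,0,0]],
  ],
)

```text
t: 20.05
ee_pos: [577.1, -80.5, 66.5]
orientation: [-0.133, 3.138, -0.0]
ft_force: [-6.3, 0.9, 20.1]
width: 0.4
grasp_force: 10.1
```

>>> apply_moves(
  targets=[
    [-1,[0,0,-0.4],[0,0,0]],
    [-1,[0,0,-0.8],[0,0,0]],
    [-1,[0,0,-0.8],[0,0,0]],
    [-1,[0,0,-0.7],[0,0,0]],
    [-1,[0,0,0],[0,0,0]],
  ],
)

```text
t: 20.68
ee_pos: [578.4, -80.7, 202.8]
orientation: [-0.133, 3.133, -0.002]
ft_force: [0.3, 0.5, -0.1]
width: 0.3
grasp_force: 0.0
```

```bash
python3 - <<'E'
from h import *
f=lambda x,y,z:(*fw(x,y),z)
go(f(95,-40,200))
im,K,V=cam("scene");cv2.imwrite("pics/s5.png",cv2.resize(im[180:300,230:430],None,fx=4,fy=4,interpolation=cv2.INTER_CUBIC))
E
```

```text
t 20.68 at [578.4 -80.7 202.8] yaw 0.0847 turn wz 0.001 tilt [ 0.0057 -0.0009] F [ 0.3  0.5 -0.1] w 0.3
-> [678.3   8.1 200. ] [-2.138  1.605  0.056]
```

View pics/s5.png

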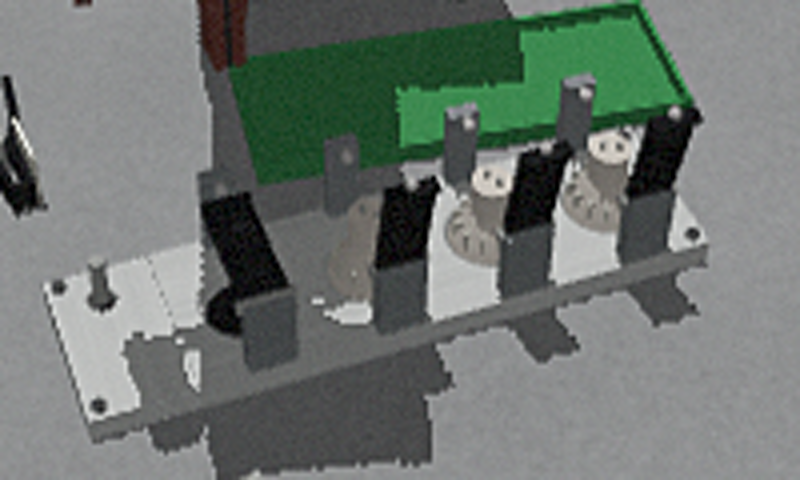

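Cover 0 stays flat and latched. I'll repeat the same motion for the others.

>>> apply_moves(
  targets=[
    [-1,[-0.8,0.6,0],[0,0,0]],
    [-1,[-0.8,0.6,0],[0,0,0]],
    [-1,[-0.58,0.4,0],[0,0,0]],
    [-1,[0,0,0.7],[0,0,0]],
    [-1,[0,0,0.8],[0,0,0]],
    [-1,[0.3,0,0],[0,0,0]],
    [-1,[0.4,0,0],[0,0,0]],
    [-1,[0.4,0,0],[0,0,0]],
  ],
)

```text
t: 21.72
ee_pos: [622.6, 3.6, 125.2]
orientation: [-0.133, 3.138, 0.0]
ft_force: [1.0, -1.3, -0.8]
width: 0.5
grasp_force: 0.4
```

>>> apply_moves(
  targets=[
    [-1,[0.4,0,0],[0,0,0]],
    [-1,[0.4,0,0.34],[0,0,0]],
    [-1,[0.28,0,0.46],[0,0,0]],
    [-1,[0,0,0.2],[0,0,0]],
    [-1,[0,0,0.06],[0,0,0]],
    [-1,[0,0,0.06],[0,0,0]],
    [-1,[0,0,0.06],[0,0,0]],
    [-1,[0,0,0],[0,0,0]],
  ],
)

```text
t: 22.72
ee_pos: [570.7, -0.8, 68.1]
orientation: [-0.133, 3.137, -0.0]
ft_force: [-7.4, -0.8, 21.6]
width: 0.2
grasp_force: 10.8
```

>>> apply_moves(
  targets=[
    [-1,[0,0,0.04],[0,0,0]],
    [-1,[0,0,0.02],[0,0,0]],
    [-1,[0,0,0],[0,0,0]],
  ],
)

```text
t: 23.1
ee_pos: [570.8, -0.8, 67.7]
orientation: [-0.133, 3.137, -0.0]
ft_force: [-17.1, -0.7, 49.0]
width: 0.3
grasp_force: 24.5
```

>>> apply_moves(
  targets=[
    [-1,[0,0,-0.4],[0,0,0]],
    [-1,[0,0,-0.8],[0,0,0]],
    [-1,[0,0,-0.8],[0,0,0]],
    [-1,[0,0,-0.7],[0,0,0]],
    [-1,[0,0,0],[0,0,0]],
  ],
)

```text
t: 23.72
ee_pos: [572.2, -0.7, 200.9]
orientation: [-0.133, 3.132, -0.001]
ft_force: [-0.5, -0.5, -0.8]
width: 0.3
grasp_force: 0.0
```

```bash
python3 - <<'E'
from h import *
f=lambda x,y,z:(*fw(x,y),z)
go(f(95,40,200))
im,K,V=cam("scene");cv2.imwrite("pics/s6.png",cv2.resize(im[180:300,230:430],None,fx=4,fy=4,interpolation=cv2.INTER_CUBIC))
E
```

```text
t 23.73 at [572.2  -0.7 200.9] yaw 0.0847 turn wz 0.001 tilt [ 0.0067 -0.0001] F [-0.5 -0.5 -0.8] w 0.3
-> [671.7  87.8 200. ] [-2.129  1.6    0.018]
```

View pics/s6.png

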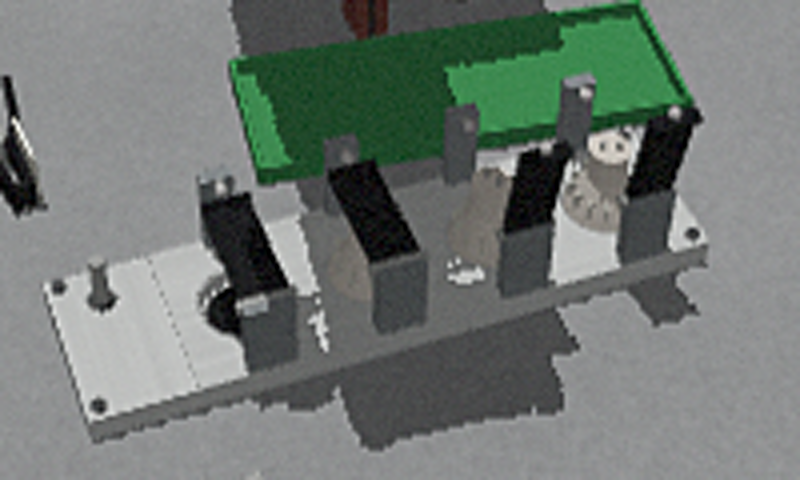

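Cover 1 is flat and latched as well. Cover 2 is next.

>>> apply_moves(
  targets=[
    [-1,[-0.8,0.6,0],[0,0,0]],
    [-1,[-0.8,0.6,0],[0,0,0]],
    [-1,[-0.58,0.4,0],[0,0,0]],
    [-1,[0,0,0.7],[0,0,0]],
    [-1,[0,0,0.8],[0,0,0]],
    [-1,[0.3,0,0],[0,0,0]],
    [-1,[0.4,0,0],[0,0,0]],
    [-1,[0.4,0,0],[0,0,0]],
  ],
)

```text
t: 24.78
ee_pos: [616.1, 83.4, 123.3]
orientation: [-0.133, 3.138, 0.0]
ft_force: [1.8, 1.7, -0.2]
width: 0.1
grasp_force: 0.4
```

>>> apply_moves(
  targets=[
    [-1,[0.4,0,0],[0,0,0]],
    [-1,[0.4,0,0.34],[0,0,0]],
    [-1,[0.28,0,0.46],[0,0,0]],
    [-1,[0,0,0.2],[0,0,0]],
    [-1,[0,0,0.06],[0,0,0]],
    [-1,[0,0,0.06],[0,0,0]],
    [-1,[0,0,0.06],[0,0,0]],
    [-1,[0,0,0],[0,0,0]],
  ],
)

```text
t: 25.78
ee_pos: [563.8, 79.1, 67.8]
orientation: [-0.133, 3.138, 0.0]
ft_force: [-13.7, -1.7, 39.9]
width: 0.8
grasp_force: 19.8
```

>>> apply_moves(
  targets=[
    [-1,[0,0,-0.4],[0,0,0]],
    [-1,[0,0,-0.8],[0,0,0]],
    [-1,[0,0,-0.8],[0,0,0]],
    [-1,[0,0,-0.68],[0,0,0]],
    [-1,[0,0,0],[0,0,0]],
  ],
)

```text
t: 26.4
ee_pos: [565.6, 79.3, 201.0]
orientation: [-0.133, 3.132, 0.001]
ft_force: [1.1, -0.7, -0.4]
width: 0.4
grasp_force: 0.0
```

>>> apply_moves(
  targets=[
    [-1,[-0.8,0.6,0],[0,0,0]],
    [-1,[-0.8,0.6,0],[0,0,0]],
    [-1,[-0.58,0.4,0],[0,0,0]],
    [-1,[0,0,0.7],[0,0,0]],
    [-1,[0,0,0.8],[0,0,0]],
    [-1,[0.3,0,0],[0,0,0]],
    [-1,[0.4,0,0],[0,0,0]],
    [-1,[0.4,0,0],[0,0,0]],
  ],
)

```text
t: 27.4
ee_pos: [609.6, 163.2, 123.7]
orientation: [-0.133, 3.137, 0.0]
ft_force: [1.6, -0.2, -0.3]
width: 0.3
grasp_force: 0.4
```

>>> apply_moves(
  targets=[
    [-1,[0.4,0,0],[0,0,0]],
    [-1,[0.4,0,0.34],[0,0,0]],
    [-1,[0.28,0,0.46],[0,0,0]],
    [-1,[0,0,0.2],[0,0,0]],
    [-1,[0,0,0.06],[0,0,0]],
    [-1,[0,0,0.06],[0,0,0]],
    [-1,[0,0,0.06],[0,0,0]],
    [-1,[0,0,0],[0,0,0]],
  ],
)

```text
t: 28.4
ee_pos: [557.2, 158.9, 67.9]
orientation: [-0.133, 3.137, 0.0]
ft_force: [-13.9, -3.9, 38.0]
width: 0.3
grasp_force: 19.1
```

>>> apply_moves(
  targets=[
    [-1,[0,0,-0.4],[0,0,0]],
    [-1,[0,0,-0.8],[0,0,0]],
    [-1,[0,0,-0.8],[0,0,0]],
    [-1,[0,0,-0.68],[0,0,0]],
    [-1,[0.8,0,0],[0,0,0]],
    [-1,[0.8,0,0],[0,0,0]],
    [-1,[0.8,0,0],[0,0,0]],
    [-1,[0,0,0],[0,0,0]],
  ],
)

```text
t: 29.4
ee_pos: [434.9, 148.3, 198.1]
orientation: [0.134, -3.138, 0.0]
ft_force: [0.5, 0.1, 0.1]
width: 0.5
grasp_force: 0.0
```

```bash
python3 - <<'E'
from h import *
go()
im,K,V=cam("scene");cv2.imwrite("pics/raw7.png",im);a=cv2.resize(im[180:300,230:430],None,fx=4,fy=4,interpolation=cv2.INTER_CUBIC)
cv2.imwrite("pics/s7.png",a)
im,K,V=cam("top");cv2.imwrite("pics/rawt7.png",im)
for n in("top","scene"):
  K,V=[np.load(n+".npz")[k] for k in"KV"]
  for d in ctrl.pinpoint("clamp",n)[:4]: print(n,round(d["score"],2),np.round(d["xy"],1),at_z(K,V,d["xy"],0)[:2].round(1))
E
```

```text
t 29.4 at [434.9 148.3 198.1] yaw 0.0853 turn wz 0.001 tilt [-0.0005 -0.0001] F [0.5 0.1 0.1] w 0.5
top 0.85 [423.1 250.9] [ 412.7 -207.1]
top 0.76 [454.3 301.2] [ 288.4 -284. ]
top 0.43 [460.7 220.5] [ 493.5 -305.5]
top 0.37 [342.9 184. ] [584.    2.6]
scene 0.95 [191.4 195.8] [ 293.4 -293.9]
scene 0.72 [194.3 248.4] [ 493.8 -301.5]
scene 0.65 [227.5 222.9] [ 426.9 -211.2]
```

View pics/s7.png

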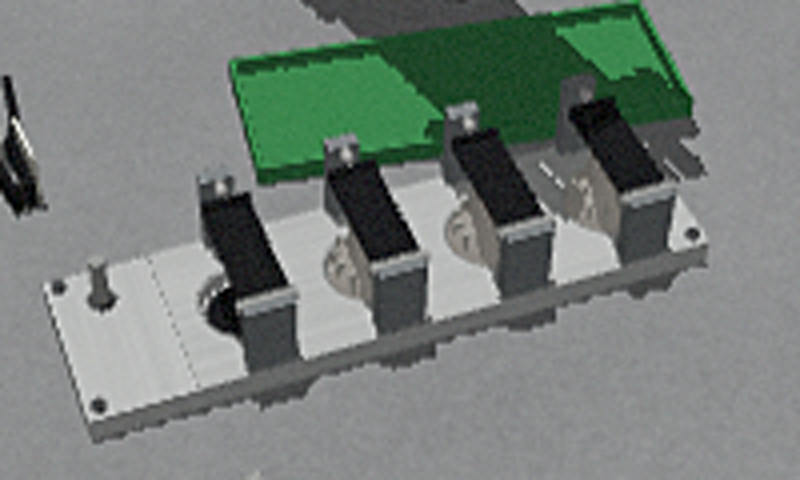

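All four covers are shut, with lamps under 1–3. Now I'll measure the clamp.

```bash
python3 - <<'E'
import cv2,numpy as np
a=cv2.imread("pics/rawt7.png")[225:280,405:445];b=cv2.imread("pics/raw7.png")[195:240,205:245]
a=cv2.resize(a,None,fx=10,fy=10,interpolation=cv2.INTER_CUBIC);b=cv2.resize(b,None,fx=10,fy=10,interpolation=cv2.INTER_CUBIC)
c=np.zeros((550,800,3),np.uint8);c[:,:400]=a;c[:450,400:]=b;cv2.imwrite("pics/clamp.png",c)
E
```

```text
(no output)
```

View pics/clamp.png

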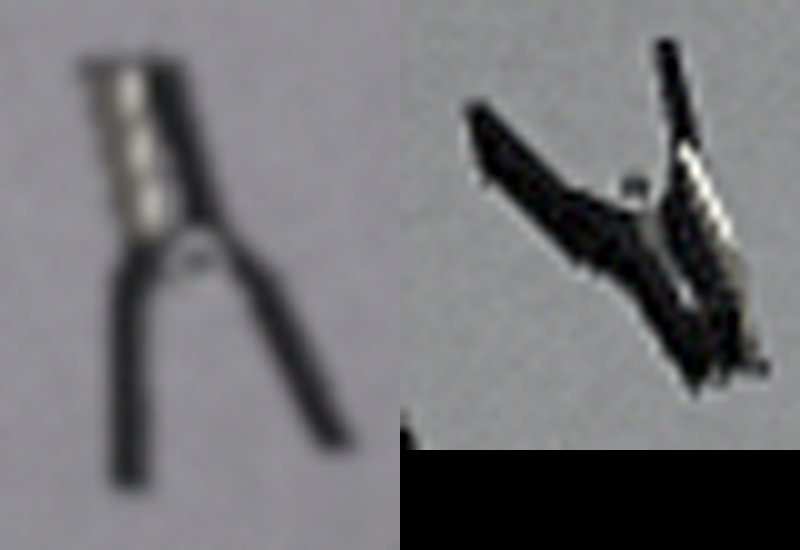

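In the clamp crop (top view on the left), the pivot is at (198,245), the tag jaw points up and left, and the straight +y handle runs from (128,488) to (132,270). The other handle ends at (335,445).

```bash
python3 - <<'E'
from fit import *
c=lambda x,y:(405+(x+.5)/10-.5,225+(y+.5)/10-.5)
K,V=C["t"]
P={n:at_z(K,V,c(*q),22)[:2] for n,q in dict(hend=(128,488),hfront=(132,270),piv=(198,247),oend=(335,445)).items()}
for k,v in P.items():print(k,v.round(1))
d=P["hfront"]-P["hend"];y=np.arctan2(d[1],d[0]);print("clamp yaw",y)
ex=np.array([np.cos(y),np.sin(y)]);ey=np.array([-ex[1],ex[0]])
# pivot estimates: handle end at clamp (-58,15)
o1=P["hend"]+58*ex-15*ey;print("origin from handle end",o1.round(1),"from pivot",P["piv"].round(1))
for p in P.values():print(((p-o1)@ex).round(1),((p-o1)@ey).round(1))
t=o1-35*ex-5*ey;print("grip",t.round(1))
print(ctrl.get_obs()["qpos"])
print("post",fw(-30,-200))
E
```

```text
hend [ 356.3 -186.8]
hfront [ 410.5 -188.4]
piv [ 416.6 -205.1]
oend [ 368.2 -238.5]
clamp yaw -0.029071123403539918
origin from handle end [ 413.9 -203.5] from pivot [ 416.6 -205.1]
-58.0 15.0
-3.8 15.0
2.8 -1.4
-44.6 -36.3
grip [ 378.7 -207.5]
[ 3.01720775e-01  2.18631505e-01  1.99935442e+00 -8.39525547e-05
  9.21618375e-01 -1.35357159e+00]
post [ 566.98422269 -161.69863744]
```

```bash
python3 - <<'E'
from h import *
go((379,-207.8,160),yaw=0.085)
E
```

```text
t 29.6 at [438.4 148.9 198.3] yaw 0.0845 turn wz -0.0 tilt [0.0019 0.0005] F [ 0.4  0.5 -0.1] w 0.5
-> [ 379.  -207.8  160. ] [ 1.79  -7.007  0.765]
```

>>> apply_moves(
  targets=[
    [0.8,[0.25,-1,0.1],[0,0,0]],
    [0.8,[0.25,-1,0.1],[0,0,0]],
    [0.8,[0.25,-1,0.1],[0,0,0]],
    [0.8,[0.25,-1,0.1],[0,0,0]],
    [0.8,[0.25,-1,0.1],[0,0,0]],
    [0.8,[0.25,-1,0.1],[0,0,0]],
    [0.8,[0.25,-1,0.1],[0,0,0]],
    [0.8,[0.04,0,0],[0,0,0]],
  ],
)

```text
t: 30.6
ee_pos: [377.8, -211.4, 162.5]
orientation: [-0.125, 3.138, -0.001]
ft_force: [-0.2, 0.5, 0.3]
width: 76.2
grasp_force: 0.0
```

>>> apply_moves(
  targets=[
    [0.8,[0,0,0],[0,0,0.115]],
    [0.8,[0,0,0],[0,0,0.115]],
    [0.8,[0,0,0],[0,0,0.115]],
    [0.8,[0,0,0],[0,0,0.115]],
    [0.8,[0,0,0],[0,0,0.115]],
    [0.8,[0,0,0],[0,0,0.115]],
    [0.8,[0,0,0],[0,0,0.115]],
    [0.8,[0,0,0],[0,0,0.115]],
  ],
)

```text
t: 31.6
ee_pos: [378.0, -207.4, 162.7]
orientation: [1.982, 2.437, 0.0]
ft_force: [-0.3, 0.9, 0.4]
width: 79.1
grasp_force: 0.0
```

>>> apply_moves(
  targets=[
    [0.8,[0,0,0],[0,0,0.115]],
    [0.8,[0,0,0],[0,0,0.115]],
    [0.8,[0,0,0],[0,0,0.115]],
    [0.8,[0,0,0],[0,0,0.115]],
    [0.8,[0,0,0],[0,0,0.115]],
    [0.8,[0,0,0],[0,0,0.115]],
    [0.8,[0,0,0],[0,0,0.115]],
    [0.8,[0,0,0],[0,0,0.115]],
  ],
)

```text
t: 32.6
ee_pos: [378.0, -207.4, 162.7]
orientation: [-3.099, -0.517, -0.0]
ft_force: [0.7, 1.0, -0.3]
width: 78.8
grasp_force: 0.0
```

>>> apply_moves(
  targets=[
    [0.8,[0,0,0],[0,0,0.115]],
    [0.8,[0,0,0],[0,0,0.115]],
    [0.8,[0,0,0],[0,0,0]],
    [0.8,[0,0,0],[0,0,0]],
  ],
)

```text
t: 33.1
ee_pos: [377.6, -207.6, 162.7]
orientation: [-3.141, 0.033, -0.0]
ft_force: [1.2, -0.4, 0.5]
width: 78.9
grasp_force: 0.0
```

```bash
python3 - <<'E'
from h import *
go((379.5,-208,60),(379.5,-208,4),yaw=-0.029-np.pi)
for n in("top","scene"):
  im,K,V=cam(n);cv2.imwrite(f"pics/r8{n}.png",im)
  for d in ctrl.pinpoint("clamp",n)[:4]: print(n,round(d["score"],2),np.round(d["xy"],1),at_z(K,V,d["xy"],0)[:2].round(1))
print(ctrl.get_obs()["qpos"])
E
```

```text
t 33.1 at [ 377.6 -207.6  162.7] yaw 3.1203 turn wz 4.005 tilt [0.0001 0.    ] F [ 1.2 -0.4  0.5] w 78.9
-> [ 379.5 -208.    60. ] [0.039 0.007 2.054]
-> [ 379.5 -208.     4. ] [0.   0.   1.12]
top 0.76 [421.8 250.6] [ 413.4 -203.8]
top 0.72 [461.4 224. ] [ 484.5 -307. ]
scene 0.77 [189.4 197.7] [ 299.9 -299.8]
scene 0.67 [254.3 318.9] [ 732.9 -193.9]
scene 0.66 [193.6 251.6] [ 503.9 -303.9]
scene 0.6 [227.1 219.2] [ 412.9 -210.4]
[-5.30939462e-01  2.32208394e-01  2.09134437e+00  2.39016923e-05
  8.18051924e-01  1.06366998e+00]
```

>>> apply_moves(
  targets=[
    [0.8,[0.03,0,0.7],[0,0,0.005]],
    [0.8,[0,0,0.7],[0,0,0]],
    [0.8,[0,0,0.7],[0,0,0]],
    [0.8,[0,0,0.6],[0,0,0]],
    [0.8,[0,0,0.36],[0,0,0]],
    [0.8,[0,0,0.08],[0,0,0]],
    [0.8,[0,0,0],[0,0,0]],
  ],
)

```text
t: 34.17
ee_pos: [378.8, -207.9, 5.8]
orientation: [-3.141, 0.052, 0.0]
ft_force: [0.7, -0.6, -0.2]
width: 78.8
grasp_force: 0.0
```

```bash
python3 - <<'E'
from h import *
go((379.5,-208,4),yaw=-0.029-np.pi)
im,K,V=cam("scene")
cv2.imwrite("pics/s9.png",cv2.resize(im[150:250,190:290],None,fx=6,fy=6,interpolation=cv2.INTER_CUBIC))
E
```

```text
t 34.17 at [ 378.8 -207.9    5.8] yaw 3.1087 turn wz 3.998 tilt [-0.  0.] F [ 0.7 -0.6 -0.2] w 78.8
-> [ 379.5 -208.     4. ] [0.014 0.001 0.037]
```

View pics/s9.png

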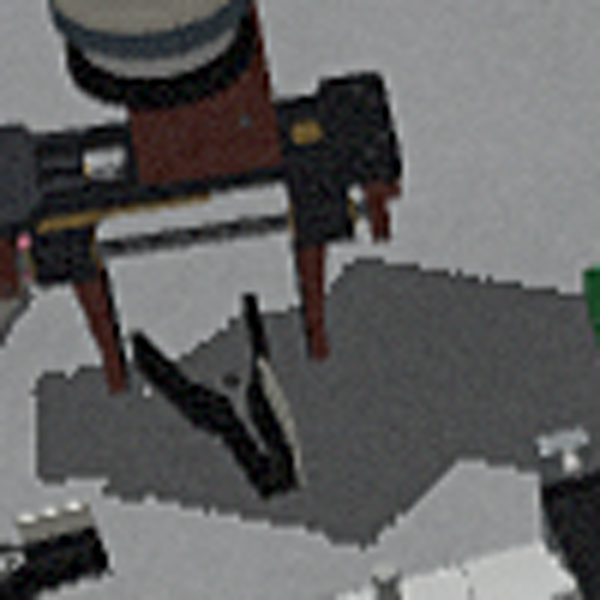

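The fingers straddle the clamp, with tips at (118,385) and (317,352). I'll check numerically where they cross the handles.

```bash
python3 - <<'E'
from fit import *
K,V=C["s"]
q=lambda p:((proj(K,V,p)-[190,150]+.5)*6).round()
o=np.array([414.5,-204]);y=-.029;ex=np.array([np.cos(y),np.sin(y)]);ey=np.array([-ex[1],ex[0]])
for n,a,b,z in[("piv",0,0,28),("hend",-58,15,22),("hend0",-58,15,0),("oend",-46,-36,22),("jaw",51,0,11),("grip+",-35,18,20),("grip-",-35,-28,20)]:
    print(n,q((*(o+a*ex+b*ey),z)))
t=np.array([378.8,-207.9])
for s in(1,-1):print("tip",q((*(t+s*45*ey),6)))
E
```

```text
piv [233. 372.]
hend [255. 290.]
hend0 [261. 326.]
oend [142. 326.]
jaw [250. 482.]
grip+ [268. 325.]
grip- [163. 342.]
tip [320. 339.]
tip [117. 373.]
```

>>> apply_moves(
  targets=[
    [0.8,[0,0,0.03],[0,0,0]],
    [-0.6,[0,0,0],[0,0,0]],
    [-0.6,[0,0,0],[0,0,0]],
    [-0.6,[0,0,0],[0,0,0]],
    [-0.6,[0,0,0],[0,0,0]],
    [-0.6,[0,0,0],[0,0,0]],
    [-0.6,[0,0,0],[0,0,0]],
    [-0.6,[0,0,0],[0,0,0]],
  ],
)

```text
t: 35.22
ee_pos: [378.6, -207.7, 4.3]
orientation: [-3.141, 0.052, 0.0]
ft_force: [-0.9, 1.6, 5.4]
width: 39.3
grasp_force: 27.0
```

>>> apply_moves(
  targets=[
    [-0.7,[0,0,0],[0,0,0]],
    [-0.7,[0,0,0],[0,0,0]],
    [-0.7,[0,0,-0.2],[0,0,0]],
    [-0.7,[0,0,-0.4],[0,0,0]],
    [-0.7,[0,0,-0.6],[0,0,0]],
    [-0.7,[0,0,-0.6],[0,0,0]],
    [-0.7,[0,0,-0.6],[0,0,0]],
    [-0.7,[0,0,0],[0,0,0]],
  ],
)

```text
t: 36.22
ee_pos: [380.0, -208.6, 126.2]
orientation: [3.139, -0.052, 0.007]
ft_force: [0.3, 0.1, -0.6]
width: 39.1
grasp_force: 26.8
```

```bash
python3 - <<'E'
from h import *
go()
out=[]
for n in("scene","top"):
  im,K,V=cam(n);p=proj(K,V,(410,-208,125));u,v=p.astype(int);out.append(cv2.resize(im[v-40:v+40,u-40:u+40],None,fx=5,fy=5,interpolation=cv2.INTER_CUBIC))
cv2.imwrite("pics/s10.png",np.hstack(out))
E
```

```text
t 36.23 at [ 380.  -208.6  126.2] yaw 3.1086 turn wz 1.926 tilt [ 0.0043 -0.0026] F [ 0.3  0.1 -0.6] w 39.1
```

View pics/s10.png

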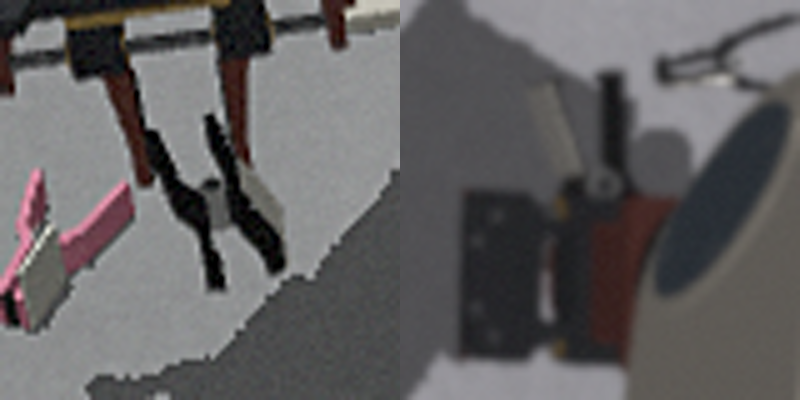

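The clamp is lifted with its jaws open, but it sits turned in the grip: pivot at scene crop (213,190), jaw tips at (215,285) and (275,268). I'll compute the in-hand pose from these.

```bash
python3 - <<'E'
from fit import *
off={}
for n in "st":
    u,v=proj(*C[n],(410,-208,125)).astype(int);off[n]=(u-40,v-40)
def W(n,x,y,z):
    return at_z(*C[n],(off[n][0]+(x+.5)/5-.5,off[n][1]+(y+.5)/5-.5),z)[:2]
zt=122+22
for nm,n,x,y,z in[("piv","s",213,190,zt+3),("tip-","s",215,285,122),("tip+","s",275,268,122),("hend-","s",151,135,zt),("hend+","s",211,120,zt),("piv","t",202+400-400,180,zt+3),("tip-","t",210,75,zt),("tip+","t",182,180,zt),("tagf","t",145,85,162),("tagb","t",175,170,162)]:
    print(n,nm,W(n,x,y,z).round(1))
E
```

```text
s piv [ 429.3 -202.8]
s tip- [ 469.1 -210.1]
s tip+ [ 464.6 -181.1]
s hend- [ 374.6 -227. ]
s hend+ [ 370.4 -196.9]
t piv [ 420.8 -200.3]
t tip- [ 467.2 -205.5]
t tip+ [ 420.6 -192.4]
t tagf [ 460.8 -172.3]
t tagb [ 424.4 -184.7]
```

>>> apply_moves(
  targets=[
    [-0.7,[0,0,0],[0,0,-0.08]],
    [-0.7,[0,0,0],[0,0,-0.11]],
    [-0.7,[0,0,0],[0,0,-0.11]],
    [-0.7,[0,0,0],[0,0,-0.11]],
    [-0.7,[0,0,0],[0,0,-0.11]],
    [-0.7,[0,0,0],[0,0,-0.11]],
    [-0.7,[0,0,0],[0,0,-0.11]],
    [-0.7,[0,0,0],[0,0,-0.11]],
  ],
)

```text
t: 37.33
ee_pos: [377.8, -207.3, 122.7]
orientation: [-2.492, -1.909, 0.002]
ft_force: [-0.2, 0.2, -0.1]
width: 38.6
grasp_force: 26.8
```

>>> apply_moves(
  targets=[
    [-0.7,[0,0,0],[0,0,-0.11]],
    [-0.7,[0,0,0],[0,0,-0.11]],
    [-0.7,[0,0,0],[0,0,-0.11]],
    [-0.7,[0,0,0],[0,0,-0.11]],
    [-0.7,[0,0,0],[0,0,-0.11]],
    [-0.7,[0,0,0],[0,0,-0.11]],
    [-0.7,[0,0,0],[0,0,-0.11]],
    [-0.7,[0,0,0],[0,0,-0.11]],
  ],
)

```text
t: 38.33
ee_pos: [377.8, -207.3, 122.7]
orientation: [-0.703, -3.059, -0.001]
ft_force: [-0.9, 0.8, -0.5]
width: 38.9
grasp_force: 26.8
```

>>> apply_moves(
  targets=[
    [-0.7,[0,0,0],[0,0,-0.11]],
    [-0.7,[0,0,0],[0,0,-0.115]],
    [-0.7,[0,0,0],[0,0,0]],
    [-0.7,[0,0,0],[0,0,0]],
  ],
)

```text
t: 38.83
ee_pos: [378.2, -207.5, 123.5]
orientation: [-0.168, -3.136, -0.001]
ft_force: [0.4, -0.8, 0.6]
width: 38.6
grasp_force: 26.8
```

```bash
python3 - <<'E'
from h import *
go((644.2,-155.1,126),(644.2,-155.1,66),yaw=-0.107)
E
```

```text
t 38.83 at [ 378.2 -207.5  123.5] yaw -0.1073 turn wz -0.0 tilt [-0.0013  0.0008] F [ 0.4 -0.8  0.6] w 38.6
-> [ 644.2 -155.1  126. ] [-5.177  1.611 -0.051]
-> [ 644.2 -155.1   66. ] [0.  0.  1.2]
```

>>> apply_moves(
  targets=[
    [-0.7,[-0.6,0.2,0],[0,0,0]],
    [-0.7,[-0.8,0.25,0],[0,0,0]],
    [-0.7,[-0.8,0.25,0],[0,0,0]],
    [-0.7,[-0.8,0.25,0],[0,0,0]],
    [-0.7,[-0.8,0.25,0],[0,0,0]],
    [-0.7,[-0.8,0.25,0],[0,0,0]],
    [-0.7,[-0.577,0.161,0.3],[0,0,0]],
    [-0.7,[0,0,0.5],[0,0,0]],
  ],
)

```text
t: 39.83
ee_pos: [647.3, -154.1, 84.0]
orientation: [0.165, 3.134, -0.001]
ft_force: [0.4, 0.6, -0.9]
width: 39.1
grasp_force: 26.8
```

>>> apply_moves(
  targets=[
    [-0.7,[0,0,0.34],[0,0,0]],
    [-0.7,[0,0,0],[0,0,0]],
    [-0.7,[0,0,0],[0,0,0]],
    [-0.7,[0,0,0],[0,0,0]],
  ],
)

```text
t: 40.33
ee_pos: [645.0, -154.8, 68.3]
orientation: [0.164, 3.136, -0.001]
ft_force: [0.3, 0.1, -0.7]
width: 39.0
grasp_force: 26.8
```

```bash
python3 - <<'E'
from h import *
go((644.2,-155.1,66),yaw=-0.107)
out=[]
for n in("scene","top"):
  im,K,V=cam(n);cv2.imwrite(f"pics/r11{n}.png",im);p=proj(K,V,(595,-160,50));u,v=p.astype(int);print(n,u-30,v-30);out.append(cv2.resize(im[v-30:v+30,u-30:u+30],None,fx=6.6,fy=6.6,interpolation=cv2.INTER_CUBIC))
cv2.imwrite("pics/s11.png",np.hstack(out))
E
```

```text
t 40.33 at [ 645.  -154.8   68.3] yaw -0.1044 turn wz 0.002 tilt [ 0.0016 -0.0004] F [ 0.3  0.1 -0.7] w 39.0
-> [ 644.2 -155.1   66. ] [ 0.015 -0.007  0.046]
scene 226 223
top 378 147
```

View pics/s11.png

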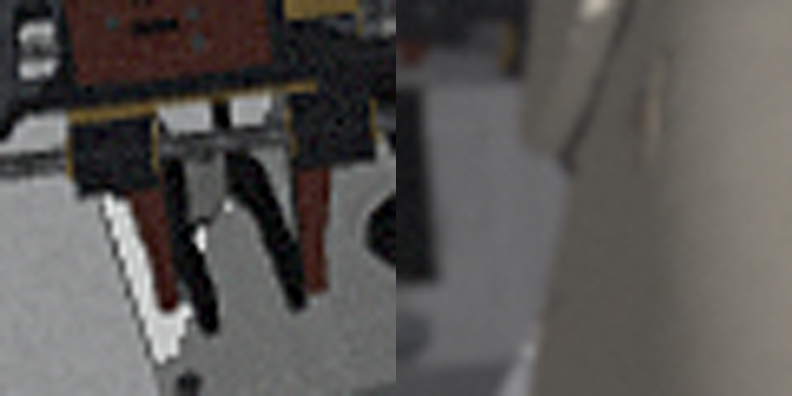

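The last picture shows the clamp held over the plate end: handle ends at (208,330) and (298,303), pivot barrel at about (206,190), fingertips at (168,308) and (317,290). The clamp is yawed in the grip, so I'm working out by how much.

```bash
python3 - <<'E'
from fit import *
K,V=C["s"]
W=lambda x,y,z:at_z(K,V,(226+(x+.5)/6.6-.5,223+(y+.5)/6.6-.5),z)[:2]
tl,tr=W(168,308,67),W(317,290,67);m=(tl+tr)/2
b=np.array([645,-154.8])-m;print("tips",tl.round(1),tr.round(1),"bias",b.round(1))
hl,hr=W(208,332,64),W(298,306,64);h=(hl+hr)/2+b
print("hends",(hl+b).round(1),(hr+b).round(1),"mid",h.round(1))
p=W(206,220,64)+b;print("piv",p.round(1))
d=p-h;print("axis heading",np.arctan2(d[1],d[0]),np.linalg.norm(d))
for n,w in(("left",(170,163)),("right",(235,163))):print(n,(W(*w,86)+b).round(1))
# predicted view of clamp if heading=pi+.083 at assumed pose
for n,w in(("piv0",(567+34.9,-161.7+2.9,64)),("post top",(567,-161.7,53)),("post foot",(567,-161.7,18))):
    print(n,((proj(K,V,w)-[226,223]+.5)*6.6).round())
import sys
im=cv2.imread("pics/r11scene.png");
E
```

```text
tips [ 652.3 -181. ] [ 658.1 -132.2] bias [-10.2   1.8]
hends [ 653.1 -168.1] [ 650.4 -137.5] mid [ 651.8 -152.8]
piv [ 605.2 -160.2]
axis heading -2.9834397203901304 47.09975881965345
left [ 596.3 -169. ]
right [ 602.2 -147.9]
piv0 [209. 190.]
post top [186. 140.]
post foot [195. 206.]
```

The clamp heading comes out about π+0.1 and the aim point about (568,-162), against the post at (567,-162). That's within tolerance, so I'm lowering it while watching the force.

>>> apply_moves(
  targets=[
    [-0.7,[0,0,0.1],[0,0,0]],
    [-0.7,[0,0,0.1],[0,0,0]],
    [-0.7,[0,0,0.1],[0,0,0]],
    [-0.7,[0,0,0.1],[0,0,0]],
    [-0.7,[0,0,0],[0,0,0]],
  ],
)

```text
t: 41.05
ee_pos: [644.1, -154.4, 46.5]
orientation: [-0.163, -3.136, -0.0]
ft_force: [-1.0, -0.7, -0.6]
width: 38.8
grasp_force: 26.8
```

>>> apply_moves(
  targets=[
    [-0.7,[0,0,0.15],[0,0,0]],
    [-0.7,[0,0,0.15],[0,0,0]],
    [-0.7,[0,0,0.1],[0,0,0]],
    [-0.7,[0,0,0.04],[0,0,0]],
    [-0.7,[0,0,0],[0,0,0]],
    [-0.7,[0,0,0],[0,0,0]],
  ],
)

```text
t: 41.8
ee_pos: [644.6, -154.6, 25.4]
orientation: [0.163, 3.137, -0.0]
ft_force: [-1.2, -0.8, 0.0]
width: 38.8
grasp_force: 26.8
```

>>> apply_moves(
  targets=[
    [-0.7,[0,0,0.03],[0,0,0]],
    [-0.7,[0,0,0.03],[0,0,0]],
    [-0.7,[0,0,0],[0,0,0]],
    [-0.7,[0,0,0],[0,0,0]],
  ],
)

```text
t: 42.3
ee_pos: [644.7, -154.6, 22.4]
orientation: [0.163, 3.137, -0.0]
ft_force: [1.2, -0.9, 0.1]
width: 38.7
grasp_force: 27.1
```

>>> apply_moves(
  targets=[
    [0.0,[0,0,0.01],[0,0,0]],
    [0.0,[0,0,0],[0,0,0]],
    [0.4,[0,0,0],[0,0,0]],
    [0.7,[0,0,0],[0,0,0]],
    [0.7,[0,0,0],[0,0,0]],
    [0.7,[0,0,0],[0,0,0]],
    [0.7,[0,0,0],[0,0,0]],
  ],
)

```text
t: 43.18
ee_pos: [644.4, -154.5, 21.5]
orientation: [-0.163, -3.137, -0.0]
ft_force: [0.2, -0.7, -1.0]
width: 74.6
grasp_force: 0.0
```

```bash
python3 - <<'E'
from h import *
go()
for n in("top","scene"):
  im,K,V=cam(n);cv2.imwrite(f"pics/r12{n}.png",im)
  for d in ctrl.pinpoint("clamp",n)[:4]: print(n,round(d["score"],2),np.round(d["xy"],1),at_z(K,V,d["xy"],18)[:2].round(1))
E
```

```text
t 43.17 at [ 644.4 -154.5   21.5] yaw -0.1038 turn wz -0.119 tilt [-0.0002  0.0001] F [ 0.2 -0.7 -1. ] w 74.6
scene 0.91 [192.3 197.4] [ 322.1 -290.3]
scene 0.58 [193.5 248.5] [ 510.7 -301.5]
```

>>> apply_moves(
  targets=[
    [0.7,[0,0,-0.2],[0,0,0]],
    [0.7,[0,0,-0.5],[0,0,0]],
    [0.7,[0,0,-0.8],[0,0,0]],
    [0.7,[0,0,-1],[0,0,0]],
    [0.7,[0,0,-1],[0,0,0]],
    [0.7,[0,1,0],[0,0,0]],
    [0.7,[0,1,0],[0,0,0]],
    [0.7,[0,1,0],[0,0,0]],
  ],
)

```text
t: 44.38
ee_pos: [660.2, -4.0, 197.9]
orientation: [0.164, 3.136, 0.0]
ft_force: [0.1, 0.4, -1.0]
width: 74.7
grasp_force: 0.0
```

>>> apply_moves(
  targets=[
    [0.7,[0.7,0.7,0],[0,0,0]],
    [0.7,[0.7,0.7,0],[0,0,0]],
    [0.7,[0.7,0.7,0],[0,0,0]],
    [0.7,[0.7,0.7,0],[0,0,0]],
    [0.7,[0.7,0.7,0],[0,0,0]],
    [0.7,[0.7,0.7,0],[0,0,0]],
    [0.7,[0,0,0],[0,0,0]],
  ],
)

```text
t: 45.25
ee_pos: [471.0, 227.2, 197.4]
orientation: [0.157, 3.138, 0.001]
ft_force: [0.5, 0.0, -0.7]
width: 74.5
grasp_force: 0.0
```

```bash
python3 - <<'E'
from h import *
go()
for n in("top","scene"):
  im,K,V=cam(n);cv2.imwrite(f"pics/r13{n}.png",im)
  for l in("clamp","tag_post"):
    for d in ctrl.pinpoint(l,n)[:4]: print(n,l,round(d["score"],2),np.round(d["xy"],1),at_z(K,V,d["xy"],18)[:2].round(1))
  for d in ctrl.masks_of("clamp",n)[:4]: print(n,round(d["score"],2),np.round(d["bbox"]))
# ascii of top patch round clamp
im=cv2.imread("pics/r13top.png",0);K,V=[np.load("top.npz")[k] for k in"KV"]
u,v=proj(K,V,(600,-160,30)).astype(int);print(u,v)
for r in im[v-22:v+20,u-20:u+20]:print("".join("#" if p<75 else "+" if p<130 else "." if p<185 else " " for p in r))
E
```

```text
t 45.25 at [471.  227.2 197.4] yaw -0.0999 turn wz -0.116 tilt [0.0002 0.0004] F [ 0.5  0.  -0.7] w 74.5
top clamp 0.88 [456.2 301.2] [ 290.5 -283. ]
top clamp 0.58 [459.9 224. ] [ 482.8 -297.1]
top clamp 0.47 [328.5 188.1] [569.   40.4]
top tag_post 0.55 [403.5 188.5] [ 571.9 -154.3]
top 0.92 [439. 282. 476. 328.]
top 0.73 [448. 215. 477. 232.]
top 0.69 [268. 157. 420. 212.]
top 0.66 [395. 154. 414. 197.]
scene clamp 0.84 [255.5 265.4] [ 603.1 -166.8]
scene clamp 0.73 [192.  195.6] [ 314.4 -290.6]
scene clamp 0.65 [192.6 249.3] [ 512.7 -303.8]
scene tag_post 0.58 [256.2 255. ] [ 572.  -159.7]
scene 0.9 [248. 246. 277. 289.]
scene 0.54 [182. 179. 211. 208.]
scene 0.4 [374. 205. 396. 228.]
406 176
.........+++...............++++.........
........++#++...........+++###+.........
.......++###+...........++####+.........
.......+####+...........++####+.........
.......++###+............++###+.........
........++##+.  ....     .+##++.........
        .+##+.           .+##++.........
         .+#+.           .###++.........
         .+##.           .+##++.........
         .+##+.          
[... 627 characters left out ...]
...
               .+##+..+###+.    ........
               .+##+..+###+..   ........
               .+##+..+###+..   ........
               .+##+..+###++.   ........
               .+##+...###++.   ........
               .+##+...+###+.   ........
                +##+. .+###+.   ........
                .+#++..++##+.   ........
                .+##+...++#+.   ........
                .+##++...+++.   ........
                .+###+...+#+.   ........
                .+###++.++#+.    .......
                .+###+++###+.    .......
                .+#########+.    .......
                .+########+..    .......
                .+++++++++..     .......
                 .........  ............
```

```bash
python3 - <<'E'
from fit import *
K,V=C["t"]
for z in(18,40,53):print("post z",z,proj(K,V,(567,-161.7,z))-[386,154])
def slope(im,u0,v0,rows,cl):
    p=[]
    for r in rows:
        lo,hi=cl(r);x=np.arange(lo,hi);w=np.clip(140-im[v0+r,u0+lo:u0+hi].astype(float),0,None);p.append((w*x).sum()/w.sum())
    return p
im=cv2.imread("pics/r13top.png",0)
rows=list(range(5,17))
L=slope(im,386,154,rows,lambda r:(6,18));R=slope(im,386,154,rows,lambda r:(20,32))
def W(c,r):return at_z(K,V,(386+c,154+r),40)[:2]
h=[]
for A in(L,R):
    P=np.array([W(c,r) for c,r in zip(A,rows)]);d=np.polyfit(P[:,0],P[:,1],1);h.append(np.arctan(d[0]));print(P[0].round(1),P[-1].round(1),"heading",h[-1])
print("splay now",h[0]-h[1])
im=cv2.imread("pics/rawt7.png",0)
rows=list(range(29,42))
L=slope(im,405,225,rows,lambda r:(8,18));R=slope(im,405,225,rows,lambda r:(22,36))
h=[]
for A in(L,R):
    P=np.array([at_z(K,V,(405+c,225+r),22)[:2] for c,r in zip(A,rows)]);h.append(np.arctan(np.polyfit(P[:,0],P[:,1],1)[0]))
print("splay rest",h)
# row profile of jaws now
im=cv2.imread("pics/r13top.png",0)
for r in range(28,40):print(r,im[154+r,386+14:386+30])
E
```

```text
post z 18 [20.39244139 36.42140324]
post z 40 [22.0920182  34.96623113]
post z 53 [23.1334605  34.07455165]
[ 644.4 -132.2] [ 615.7 -139.2] heading 0.2233607208541015
[ 645.3 -176.7] [ 616.4 -173. ] heading -0.12228540762092761
splay now 0.3456461284750291
splay rest [np.float64(-0.018590731947763343), np.float64(0.4280013951016816)]
28 [208 174 103  48  56 104 153 162 110  48  34  47  78 125 173 205]
29 [208 176 106  48  54 103 157 171 130  66  33  47  76 118 171 207]
30 [210 180 113  53  53 105 162 184 151  83  39  46  71 114 166 207]
31 [210 186 129  65  49  95 155 186 163  96  50  49  69 110 164 207]
32 [211 193 145  76  42  77 129 166 156 112  82  62  69 111 169 210]
33 [213 201 158  85  38  56  95 134 149 141 119  86  74 110 171 214]
34 [214 208 170  92  39  45  75 119 154 161 143 103  76 107 170 213]
35 [213 210 172  94  39  45  71 112 146 161 143 102  73 107 170 212]
36 [214 209 172  96  41  47  67  94 119 132 115  80  65 104 168 207]
37 [214 209 173  95  42  42  63  79  85  82  69  55  61 103 165 202]
38 [214 208 173  99  40  43  56  67  61  47  40  44  62 105 160 198]
39 [213 208 174 101  45  46  56  64  58  44  41  57  92 134 173 197]
```

The handles' splay has dropped from 0.447 rad at rest to 0.346, so the jaws are at about 0.10. The post top shows between the jaws, so the clamp is pinching it and I'm handing in.

```bash
python3 -c "
from workcell import ctrl
print(ctrl.close_job())"
```

```text
the job is handed in; nothing more can be done
None
```

I handed the job in at about 45 s: all three lamps are in wells 1–3 and the four covers are latched. The white-tagged clamp is on the post, jaws measured at about 0.10 rad; no verdict came back.

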